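# Slide a standing torch home in its charging dock and start the charge

### The arm

A 7-joint arm with a two-finger parallel gripper is mounted at the origin on the work surface. World frame = base frame: x ahead of the robot, y to its left, z up, the work surface at z = 0. Lengths are in mm, angles in rad, forces in N, time in s.
With the tool pointing down it reaches from about 400 to 875 mm from the base axis. Payload 19.3 kg.
Tool frame: the origin (TCP) lies between the finger pads; the fingertips stand 19 mm ahead of it and the grasp point (between the pads) is the TCP; z points along the fingers, y is the line along which they close (so a half turn about z gives the same grasp; the last joint's range is limited). The gripper opens to 85 mm and grips with 20 to 120 N. Pads are 22 mm wide; open, the fingers measure 114 mm over their backs; the gripper's body (76 mm by 85 mm) begins 54 mm behind the grasp point. The pads swing forward as they close: fully open they stand 13 mm farther back than shut.
Start: joints at [-1.271, 0.521, -0.036, 1.599, 0.021, 1.021, -0.113], TCP at [225.911, 582.734, 250.291] pointing down, gripper open.
Joint ranges: [-2.91, 2.91], [-0.3, 2.13], [-1.5, 1.42], [0.17, 2.43], [-1.26, 4.41], [0.16, 1.93], [-2.52, 2.52]. Speed limits (rad/s): [1.89, 1.89, 2.39, 2.39, 3.01, 3.01, 3.01].

### API

Orientations are given as a unit quaternion [w, x, y, z].
In Python, from rig import sensors, viewer, manip gives the robot as it stands. The module is installed in compiled form; this text tells all that it offers.
- The arm moves only by the tool carry_out, never from a script. Its argument "deltas" is a list of rows, each an object with "linear": the shift along the tool's x, y, z in mm, a list of three; "roll": the turn about the tool's z in degrees; "hand": the opening, from -1 (shut) to 1 (fully open). A call has 1 to 20 rows; each row shifts and turns the commanded pose from where the row before left it, along the tool's axes as they then stand; what a row does not reach is not made up. A row lasts 1/8 s, in which the tool goes at most 62.5 mm and 10.7 degrees, less where a joint would pass 70% of its speed; a pose out of reach is approached as far as the arm can. A call with a gripper value outside its range is refused whole. The fingers move at their own pace and stop on an object; the grip force is fixed at half the most. Time passes only in rows, so rows that do not move let the fingers close. It gives the time, the measured TCP pose, the force, the opening and the grip force at its end, in the units of the state.
- sensors.observe(): the state, without advancing time (a new reading comes with each control period).
- viewer.get_image(name): name is "scene" or "top" or "wrist"; returns the picture (420x560x3 uint8, red, green, blue); there is no depth.
- viewer.calibration(name): a dict with "fov_y" (degrees; the focal length in pixels is half the picture's height over the tangent of half this angle, whatever the lens; pixels are square), "cx", "cy" (the principal point, pixels), "rvec" (rotation vector, rad) and "tvec" (3), from world to camera coordinates, as OpenCV has them. Camera axes: x right, y down, z forward; pixel columns grow to the right and rows downward; lengths in mm; the calibration is good to about 2 mm. A picture is of the moment at which its call begins: read the wrist's pose just before it. calibration takes no time and is no camera call; for the wrist camera it gives the pose at the moment of the call.
- manip.hand_in(): hands the job in; it is judged then, once.
The state is a dict: "time_s": time; "qpos": joint angles; "qd": joint speeds; "tau": joint torques, N m; "tcp_pos": TCP position; "tool_rot": TCP orientation; "contact_force": force on the tool from outside, world axes, zero at the start; "moment": the same for the moment, N m; "finger_gap": opening from 0.0 (shut) to 1.0 (fully open); "grip_force": force on a finger pad.
Only numpy, scipy, OpenCV 4.12 (cv2) and the standard library are available. Lean on these libraries where they do the work, as an engineer would, in place of code of your own. Each camera call takes 0.05 s, during which the arm holds its last target. There are 200 camera calls.

### The job

Without gripping or lifting it, gently push the tall torch along the bench, low on its foot so that it stays standing, into the mouth of the grey charging dock until its foot is fully home against the dock's back stop. Once it is home, press the round start button on the dock right down and let it go. Leave the spray can, the battery pack and the loose ring where they are.

Things in the scene. Friction and masses are not known exactly. Their poses are not given: they have to be found in the camera images.
- torch: The torch: black, round, standing upright on its tail on the bench, about 0.4 kg, top-heavy. Foot (tail cap) 44 mm in diameter and 35 mm high, then a 35 mm tube up to 155 mm, then a head flaring to 52 mm in diameter, total height 213 mm. Origin: centre of its underside; z up. Pushed within about 20 mm of the bench it slides; higher up it may fall.
- dock: Grey charging dock, fixed; it lies left of the torch, its mouth facing robot's right, place and yaw differ. Origin, at bench height: where the centre of the torch's foot stands when fully home. x points inwards (the way the torch goes in), z up. No floor. Bay 54 mm wide between 35 mm high, 12 mm thick cheeks from x = 22 to -8 mm. Back stop: upright face at x = 22 mm of a housing 104 mm wide, 70 mm deep, 75 mm high.
- mouth (a point): Middle of the dock's mouth, at bench height: dock x = -20 mm, y = 0. From the cheeks' ends (x = -8 mm) the mouth flares outwards at 45 degrees to about 75 mm wide here; flares 35 mm high.
- start_top (a point): Middle of the top face of the start button: round, flat, metal, 34 mm in diameter, pressed straight down; 67 mm above the bench at dock x = -5 mm, y = -120 mm. It sits on the dock's switch pod (80 mm in x, 70 mm in y, 45 mm high, centred at x = 0, y = -120 mm), joined to the bay by a bridge 30 mm high.
- start (a joint): Travel of the start button in m: 0 = up, 0.006 = right down; it springs back. About 4 N presses it right down.
- cleaner: Aluminium spray can, 52 mm in diameter, 165 mm high, standing loose behind the dock, on the robot's left. Not to be moved. Origin: centre of its underside.
- pack: Green battery pack, 40 x 85 x 30 mm, lying loose on the bench's far side, beyond the torch. Not to be moved. Origin: centre of its underside.
- bezel: Black ring, 64 mm outside diameter, 18 mm high, lying loose between the dock and the robot. Not to be moved. Origin: centre of its underside.
Not all that is in view belongs to the job. Several things have the shape of the torch; the one meant has the colours described above.

How it is judged (in metres and radians):
On the way, in this order (a step that is already met when the one before it is completed fails the run):
1. the torch stands fully home in the dock (x of torch in the frame of dock between -0.006 and 0.006 m and y of torch in the frame of dock between -0.009 and 0.009 m and angle between torch's own z axis and vertical below 0.06 rad and height (world z) of torch below 0.004 m), for 0.3 s.
2. the start button is pressed right down (value of joint start above 0.0045 m), for 0.05 s.
3. the button is let go (value of joint start below 0.0015 m), for 0.1 s.
At the end, for the whole second after the job is handed in: The torch stands upright (within 0.06 rad) and at rest on the bench in the dock's bay, the centre of its foot within 6 mm of fully home along the dock's x (9 mm across), after the button was pressed to at least 4.5 mm of its 6 mm and let go (under 1.5 mm) (all of step 1 and linear speed of torch below 0.01 m/s and value of joint start below 0.0015 m); the robot touches nothing.
It fails at once if the torch tips (more than 0.3 rad from upright) (angle between torch's own z axis and vertical above 0.3 rad).
It fails at once if the torch is lifted off the bench (15 mm) (height (world z) of torch above 0.015 m).
It fails at once if the torch is gripped or shoved hard (over 30 N from the fingers) (contact force between the fingers and torch above 30 N).
It fails at once if the button is pressed while the torch is not home (value of joint start above 0.0045 m and not (x of torch in the frame of dock between -0.006 and 0.006 m and y of torch in the frame of dock between -0.009 and 0.009 m and angle between torch's own z axis and vertical below 0.06 rad and height (world z) of torch below 0.004 m)).
It fails at once if the spray can, battery pack or ring is disturbed (moved over 20 mm) (distance of any of cleaner, pack, bezel from where it was at the start of the episode above 0.02 m).
It also fails if it takes over 64 s, if anything falls off the work surface, if the arm or the gripper's body presses on something with over 40 N, if the wrist force passes 120 N, or if a joint passes its speed limit or range.

## Working session

There is one attempt and no reset: what is moved stays moved. The work goes in short steps, Python scripts to look and compute and a tool call to move; the robot and the scene stay as the last step left them, time stands still between calls to the robot, and variables do not carry over. Pictures are saved under pics/ and viewed, at most 10 in all, crops included, and the job is handed in when it is done.

Besides the shell and the picture viewer there is one more tool, called after ">>>" by a JSON object that holds its "op" and its "data", one argument or row to a line. carry_out: Moves the arm, as the interface text tells. Its arguments: {"type":"object","properties":{"deltas":{"type":"array"}},"required":["deltas"]}

```bash
mkdir -p pics
cat > h.py <<'E'
import numpy as np, cv2
from rig import sensors, viewer, manip
def cam(n):
    c=viewer.calibration(n); f=210/np.tan(np.radians(c["fov_y"])/2)
    R,_=cv2.Rodrigues(np.array(c["rvec"],float)); return f,c["cx"],c["cy"],R,np.array(c["tvec"],float).ravel()
def px2w(n,u,v,z):
    f,cx,cy,R,t=cam(n); d=R.T@np.array([(u-cx)/f,(v-cy)/f,1]); o=-R.T@t
    return o+d*(z-o[2])/d[2]
def w2px(n,P):
    f,cx,cy,R,t=cam(n); p=R@np.array(P,float)+t; return np.array([f*p[0]/p[2]+cx,f*p[1]/p[2]+cy])
def save(n,name,crop=None,s=1):
    im=viewer.get_image(n)[:,:,::-1]
    if crop: x0,y0,x1,y1=crop; im=im[y0:y1,x0:x1]
    cv2.imwrite("pics/"+name,cv2.resize(im,None,fx=s,fy=s,interpolation=cv2.INTER_CUBIC))
E
python3 - <<'E'
from h import *
save("scene","s0.png");save("top","t0.png")
o=sensors.observe();print(o)
for n in("scene","top"):
    c=viewer.calibration(n);print(c)
E
```

```text
{'time_s': 0.1, 'qpos': array([-1.27120296,  0.52198533, -0.03633066,  1.59994246,  0.02118271,
        1.0210833 , -0.11280231]), 'qd': array([-1.12795470e-03, -6.08120509e-04, -3.67308894e-04, -5.83841683e-05,
        7.52551975e-06, -1.30746531e-03, -3.45953958e-06]), 'tau': array([ 4.29566295e-03, -9.28487921e+01,  1.98442921e+00, -3.70533836e+01,
        1.81651331e-02,  5.40712557e-03,  2.59801533e-05]), 'tcp_pos': array([225.81262083, 582.48282967, 249.76701865]), 'tool_rot': array([-6.78110916e-05,  1.83854627e-01,  9.82953310e-01, -5.12669550e-04]), 'contact_force': array([ 0.28642571, -0.0659336 , -0.37396548]), 'moment': array([-0.0075273 , -0.0584365 , -0.00981001]), 'grip_force': 0.0, 'finger_gap': 1.0042191555604885}
{'fov_y': 44.22629375744155, 'cx': 279.6270903481399, 'cy': 205.99001990148352, 'rvec': array([ 1.50988334,  2.26919708, -0.72971682]), 'tvec': array([  48.04248294, -396.71072879, 1192.22331867])}
{'fov_y': 56.193766889718326, 'cx': 274.8731702680668, 'cy': 210.49269123404125, 'rvec': array([ 2.11985808, -2.18894037,  0.03689327]), 'tvec': array([221.71294089, 541.92950909, 696.36053006])}
```

View pics/s0.png

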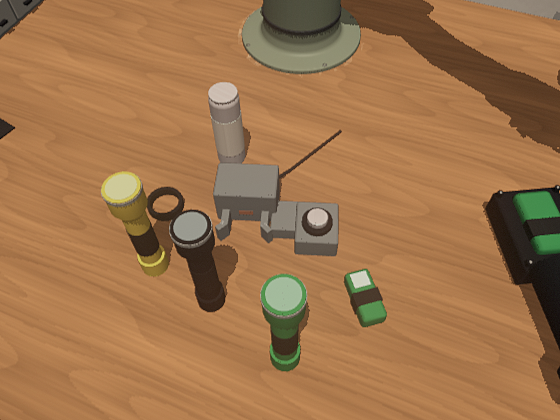

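View pics/t0.png

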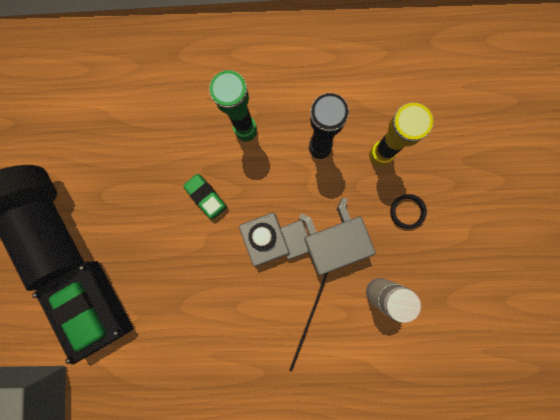

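The scene view shows three torch shapes: yellow at (150,265), black at (210,300) and green at (285,358). The black one fits the description. In the top view its foot is at about (321,150), with the dock housing at (340,245), the button at (262,237), the ring at (408,212), the can at (385,290) and the pack at (205,197).

Run:
```python
from h import *
for k,u,v,z in [("torchhead",329,111,213),("torchfoot",321,150,10),("btn",262,237,67),("bezel",408,212,9),("canTop",403,305,165),("pack",205,197,30),("yellow",383,153,0),("green",245,132,0)]:
    print(k,px2w("top",u,v,z).round(1))
f,cx,cy,R,t=cam("top");print((-R.T@t).round(),R.round(2).tolist())
f,cx,cy,R,t=cam("scene");print((-R.T@t).round())
save("top","t1.png",(230,80,430,280),4) if 0 else None
im=viewer.get_image("top")[:,:,::-1]
cv2.imwrite("pics/t1.png",cv2.resize(im[135:285,225:425],None,fx=4,fy=4,interpolation=cv2.INTER_CUBIC))
im=viewer.get_image("scene")[:,:,::-1]
cv2.imwrite("pics/s1.png",cv2.resize(im[150:320,150:350],None,fx=3.5,fy=3.5,interpolation=cv2.INTER_CUBIC))
```

```text
torchhead [669.1 115.9 213. ]
torchfoot [662.6 113.9  10. ]
btn [500.1 226.1  67. ]
bezel [539.1 -42.3   9. ]
canTop [394.4  17.1 165. ]
pack [578.2 333.4  30. ]
yellow [654.2  -4.4   0. ]
green [706.9 259.4   0. ]
[488. 169. 749.] [[-0.03, -1.0, -0.05], [-1.0, 0.03, -0.08], [0.08, 0.05, -1.0]]
[943. 362. 749.]
```

View pics/t1.png

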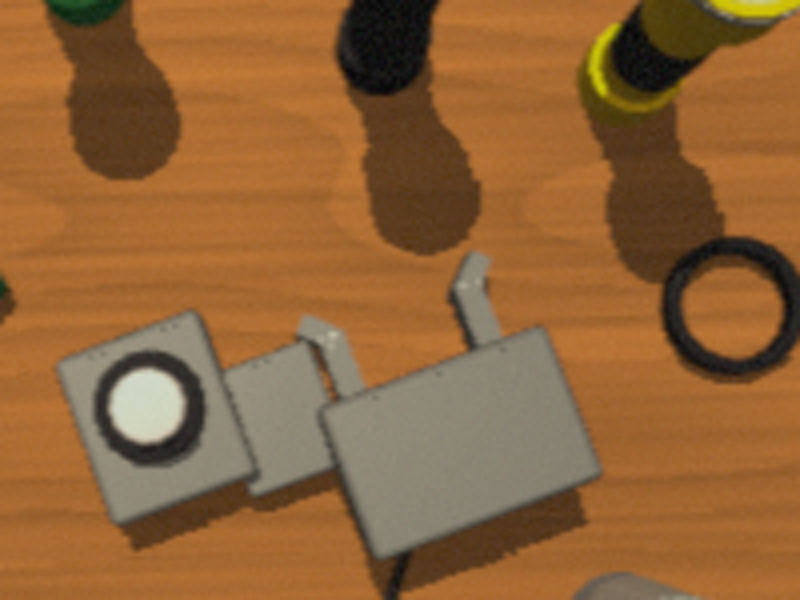

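View pics/s1.png

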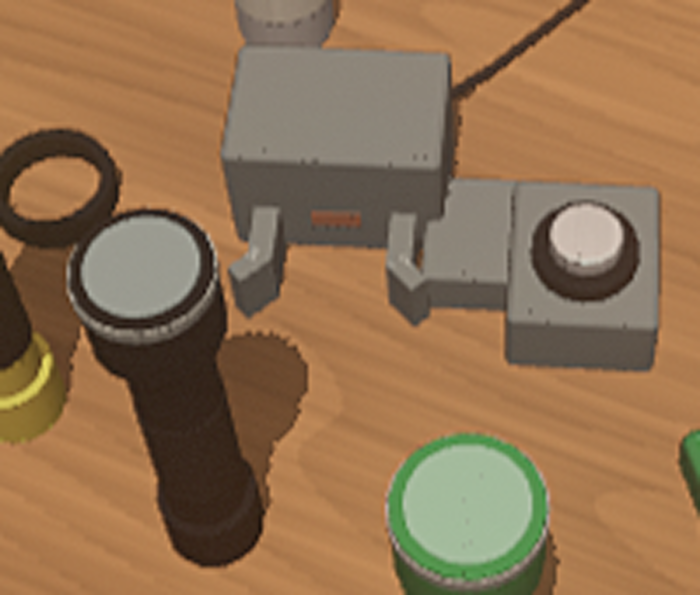

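The crops confirm the black torch: black body with a black/silver head, foot near (383,60) in the top crop. The dock's mouth faces away from the robot (towards +x). The housing top corners are at (322,408), (543,326), (602,470) and (380,557) in that crop, and the button is at (147,405).

Run:
```python
from h import *
from scipy.optimize import least_squares
T=lambda x,y:(x/4+225-.4,y/4+135-.4); S=lambda x,y:(x/3.5+150-.4,y/3.5+150-.4)
obs=[("top",T(322,408),(22,-52,75)),("top",T(543,326),(22,52,75)),("top",T(602,470),(92,52,75)),("top",T(380,557),(92,-52,75)),
("top",T(57,360),(-40,-155,45)),("top",T(193,311),(-40,-85,45)),("top",T(118,524),(40,-155,45)),("top",T(258,475),(40,-85,45)),
("top",T(147,405),(-5,-120,67)),
("scene",S(222,158),(22,52,75)),("scene",S(438,167),(22,-52,75)),("scene",S(451,55),(92,-52,75)),("scene",S(240,47),(92,52,75)),
("scene",S(507,324),(-40,-85,45)),("scene",S(653,328),(-40,-155,45)),("scene",S(659,188),(40,-155,45)),("scene",S(587,233),(-5,-120,67))]
def W(p,q):
    c,s=np.cos(p[2]),np.sin(p[2]); return [p[0]+c*q[0]-s*q[1],p[1]+s*q[0]+c*q[1],q[2]]
C={n:cam(n) for n in("top","scene")}
import h
h.cam=lambda n:C[n]
r=least_squares(lambda p:np.ravel([np.array(w2px(n,W(p,q)))-u for n,u,q in obs]),[560,110,np.pi],loss="soft_l1",x_scale=[10,10,.1])
p=r.x;print("dock",p[:2].round(1),np.degrees(p[2]).round(2));print(r.fun.reshape(-1,2).round(1).tolist())
# torch: head top centre both, foot bottom
tt=[("top",(329.5,111.5),213),("scene",S(142,268),213)]
for n,u,z in tt: print(n,px2w(n,*u,z).round(1))
from itertools import product
# foot silhouette: predict bottom circle extreme pixel
a=np.linspace(0,2*np.pi,73)
for n,side in(("top",T(383,94)),("scene",S(215,565))):
  def f(c):
    P=np.array([w2px(n,[c[0],c[1]+22*np.sin(t),0] if 0 else [c[0]+22*np.cos(t),c[1]+22*np.sin(t),0]) for t in a]); return P
  for c in([669,116],[666,114],[663,114]): P=f(c);print(n,c,"lowest",P[P[:,1].argmax()].round(1),"obs",np.round(side,1))
c,s=np.cos(p[2]),np.sin(p[2])
for n,q in(("mouth",(-20,0,0)),("start",(-5,-120,67))):print(n,np.round(W(p,q),1))
d=np.array([667,115])-p[:2];print("torch in dock",[c*d[0]+s*d[1],-s*d[0]+c*d[1]])
```

```text
dock [537.4 112.3] 199.2
[[-1.5, -0.6], [0.4, -2.0], [1.3, 0.6], [-0.9, 0.9], [-1.5, -0.0], [0.7, -1.7], [-1.2, 0.9], [0.5, -0.9], [-0.1, -0.3], [-1.5, 0.1], [0.7, 0.4], [-0.0, -1.1], [-0.8, -1.3], [-0.6, -0.9], [1.9, 0.1], [0.3, -1.1], [-0.2, 0.1]]
top [668.4 115.2 213. ]
scene [670.3 116.2 213. ]
top [669, 116] lowest [319.9 159.3] obs [320.4 158.1]
top [666, 114] lowest [321.  160.8] obs [320.4 158.1]
top [663, 114] lowest [321.  162.3] obs [320.4 158.1]
scene [669, 116] lowest [211.3 311.7] obs [211. 311.]
scene [666, 114] lowest [211.  309.6] obs [211. 311.]
scene [663, 114] lowest [211.9 308. ] obs [211. 311.]
mouth [556.2 118.9   0. ]
start [502.6 227.3  67. ]
torch in dock [np.float64(-123.31714597750093), np.float64(40.10142537254159)]
```

>>> {"op": "carry_out", "data": {
  "deltas": [
    {"linear": [0, 0, -6], "roll": 9.5, "hand": 1},
    {"linear": [0, 0, -6], "roll": 9.5, "hand": 1},
    {"linear": [0, 0, -6], "roll": 9.5, "hand": 1},
    {"linear": [0, 0, -6], "roll": 9.5, "hand": 1},
    {"linear": [0, 0, -6], "roll": 9.5, "hand": 1},
    {"linear": [0, 0, -6], "roll": 9.5, "hand": 1},
    {"linear": [0, 0, -6], "roll": 9.5, "hand": 1},
    {"linear": [0, 0, -6], "roll": 9.5, "hand": 1},
    {"linear": [0, 0, 0], "roll": 0, "hand": 1}
  ]
}}

```text
time_s: 1.32
tcp_pos: [225.7, 582.9, 298.4]
tool_rot: [0.0, 0.75, 0.662, 0.0]
contact_force: [-0.2, 0.1, -0.4]
finger_gap: 0.999
grip_force: 0.0
```

```bash
cat >> h.py <<'E'
from scipy.spatial.transform import Rotation as Ro
def tool():
    o=sensors.observe(); q=o["tool_rot"]; return np.array(o["tcp_pos"]),Ro.from_quat([q[1],q[2],q[3],q[0]]).as_matrix(),o
def go(P,ang=None):
    p,M,o=tool(); a=np.degrees(np.arctan2(M[1,1],M[0,1]))
    print("tcp",p.round(1),"yaw_y",a.round(2),"F",np.round(o["contact_force"],1),"t",o["time_s"],"gap",round(o["finger_gap"],2)); print("delta tool",(M.T@(np.array(P)-p)).round(1), "roll",None if ang is None else round((a-ang+180)%360-180,2))
E
python3 -c "
from h import *
go([765,104,300],-7.4)"
```

```text
tcp [225.7 582.9 298.4] yaw_y -7.13 F [-0.2  0.1 -0.4] t 1.325 gap 1.0
delta tool [-408.3  594.5   -1.5] roll 0.27
```

>>> {"op": "carry_out", "data": {
  "deltas": [
    {"linear": [-24, 35, 0], "roll": 0, "hand": 1},
    {"linear": [-24, 35, 0], "roll": 0, "hand": 1},
    {"linear": [-24, 35, 0], "roll": 0, "hand": 1},
    {"linear": [-24, 35, 0], "roll": 0, "hand": 1},
    {"linear": [-24, 35, 0], "roll": 0, "hand": 1},
    {"linear": [-24, 35, 0], "roll": 0, "hand": 1},
    {"linear": [-24, 35, 0], "roll": 0, "hand": 1},
    {"linear": [-24, 35, 0], "roll": 0, "hand": 1},
    {"linear": [-24, 35, 0], "roll": 0, "hand": 1},
    {"linear": [-24, 35, 0], "roll": 0, "hand": 1},
    {"linear": [-24, 35, 0], "roll": 0, "hand": 1},
    {"linear": [-24, 35, 0], "roll": 0, "hand": 1},
    {"linear": [-24, 35, 0], "roll": 0, "hand": 1},
    {"linear": [-24, 35, 0], "roll": 0, "hand": 1},
    {"linear": [-24, 35, 0], "roll": 0, "hand": 1},
    {"linear": [-24, 35, 0], "roll": 0, "hand": 1},
    {"linear": [-24, 35, 0], "roll": 0, "hand": 1},
    {"linear": [0, 0, 0], "roll": 0, "hand": 1}
  ]
}}

```text
time_s: 3.58
tcp_pos: [766.4, 99.7, 296.6]
tool_rot: [0.0, 0.75, 0.661, -0.001]
contact_force: [-0.9, -0.4, -0.2]
finger_gap: 0.999
grip_force: 0.0
```

```bash
python3 -c "
from h import *
go([775,103,30],-7.4)"
```

```text
tcp [766.4  99.7 296.6] yaw_y -7.17 F [-0.9 -0.4 -0.2] t 3.575 gap 1.0
delta tool [  4.9   8.4 266.6] roll 0.23
```

>>> {"op": "carry_out", "data": {
  "deltas": [
    {"linear": [2.5, 4, 0], "roll": 0, "hand": 1},
    {"linear": [2.5, 4, 0], "roll": 0, "hand": 1},
    {"linear": [0, 0, 25], "roll": 0, "hand": 1},
    {"linear": [0, 0, 35], "roll": 0, "hand": 1},
    {"linear": [0, 0, 35], "roll": 0, "hand": 1},
    {"linear": [0, 0, 35], "roll": 0, "hand": 1},
    {"linear": [0, 0, 35], "roll": 0, "hand": 1},
    {"linear": [0, 0, 35], "roll": 0, "hand": 1},
    {"linear": [0, 0, 30], "roll": 0, "hand": 1},
    {"linear": [0, 0, 20], "roll": 0, "hand": 1},
    {"linear": [0, 0, 16], "roll": 0, "hand": 1},
    {"linear": [0, 0, 0], "roll": 0, "hand": 1}
  ]
}}

```text
time_s: 5.08
tcp_pos: [773.3, 107.6, 31.5]
tool_rot: [-0.0, 0.75, 0.662, -0.0]
contact_force: [-0.8, 0.6, 0.5]
finger_gap: 0.994
grip_force: 0.0
```

Run:
```python
from h import *
go([775,103,20],-7.4)
a=viewer.get_image("scene")[:,:,::-1][150:420,80:440]; b=viewer.get_image("wrist")[:,:,::-1]
cv2.imwrite("pics/c2.png",np.hstack([cv2.resize(a,(430,322)),cv2.resize(b,(370,322))]))
```

```text
tcp [773.3 107.6  31.5] yaw_y -7.16 F [-0.8  0.6  0.5] t 5.075 gap 0.99
delta tool [-4.4  2.2 11.5] roll 0.24
```

View pics/c2.png

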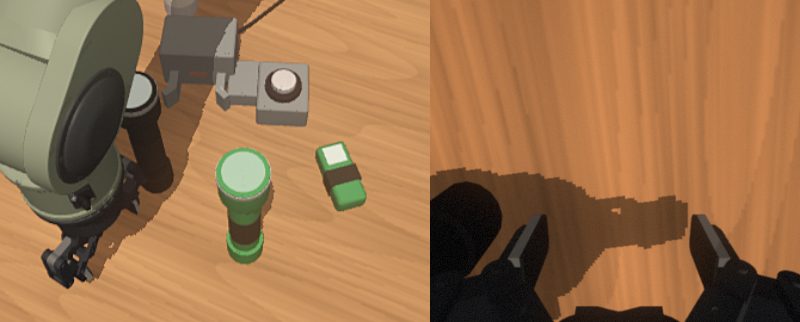

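The left half (scene) shows the gripper low behind the black torch. In the right half (wrist), the dark shape at the left edge, about (460,220), is the torch next to the −y finger. I need the finger's back profile before making contact.

Run:
```python
from h import *
im=viewer.get_image("scene")[:,:,::-1]
b=viewer.get_image("wrist")[:,:,::-1]
p,M,o=tool()
for y in(-57,57):
  for z in (0,12):
    print("scene y",y,"z",z,w2px("scene",p+M@np.array([0,y,z])).round(0),"wrist",w2px("wrist",p+M@np.array([0,y,z])).round(0))
f,cx,cy,R,t=cam("wrist");print("wrist cam in tool",(M.T@(-R.T@t-p)).round(0),(R@M).round(2).tolist())
a=cv2.resize(im[260:400,90:230],(560,560),interpolation=cv2.INTER_CUBIC)
cv2.imwrite("pics/c3.png",cv2.convertScaleAbs(a,alpha=2.2,beta=25))
cv2.imwrite("pics/c4.png",cv2.convertScaleAbs(cv2.resize(b,(800,600)),alpha=2.2,beta=25))
```

```text
scene y -57 z 0 [193. 317.] wrist [136. 308.]
scene y -57 z 12 [194. 320.] wrist [147. 292.]
scene y 57 z 0 [144. 385.] wrist [433. 308.]
scene y 57 z 12 [146. 387.] wrist [422. 292.]
wrist cam in tool [  81.    0. -124.] [[0.0, 1.0, 0.0], [-0.95, 0.0, -0.31], [-0.31, -0.0, 0.95]]
```

View pics/c3.png

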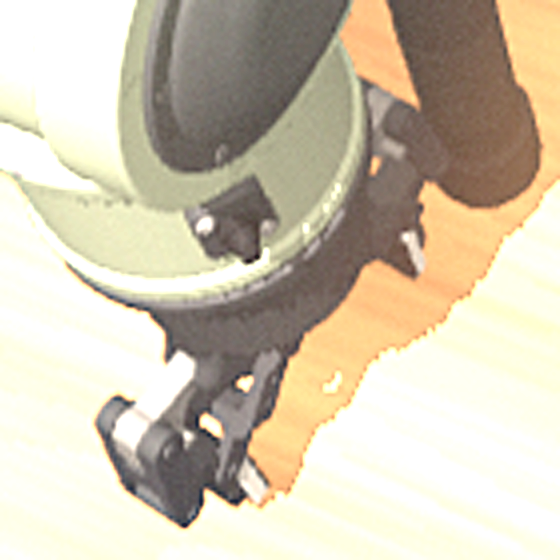

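View pics/c4.png

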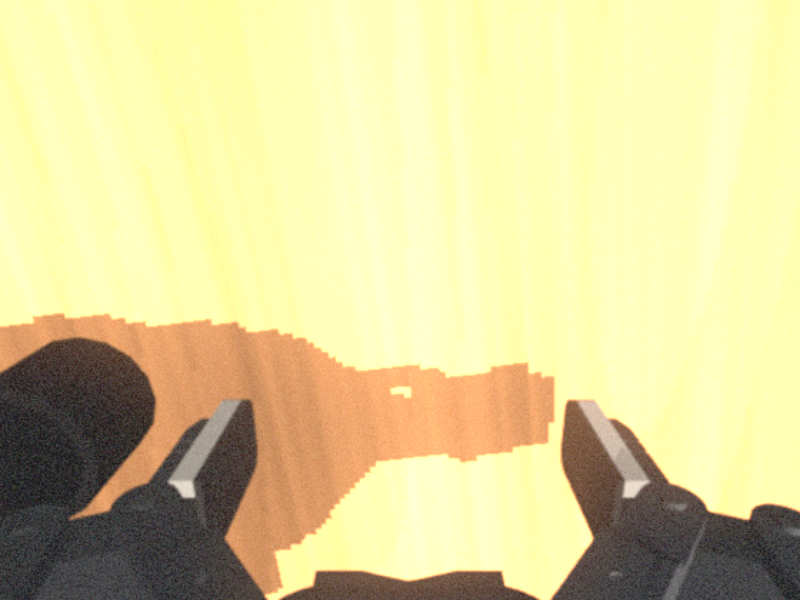

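Run:
```python
from h import *
p,M,o=tool()
def ray(n,u,v,zs):
    return [tuple((M.T@(px2w(n,u,v,p[2]-z)-p)).round(0)[:2].astype(int)) for z in zs]
zs=[10,0,-10,-20,-30,-40,-55,-70];print(zs)
for nm,x,y in[("knuck far-upper",105,412),("knuck lowest",185,525),("knuck right-low",203,505),("inner top right",175,430),("tip low",262,502),("tip 2",235,502),("pad up",250,465)]:
    print(nm,ray("scene",90+x/4,260+y/4,zs))
for nm,x,y in[("tip out",622,420),("body out",665,487),("pin1",695,487),("pin1r",708,515),("pin2",780,505),("pin2l",750,508),("stripTop",570,400),("stripTopOut",597,400),("stripBot",625,497),("stripbotout",648,492)]:
    print("w",nm,ray("wrist",x*.7,y*.7,zs))
```

```text
[10, 0, -10, -20, -30, -40, -55, -70]
knuck far-upper [(np.int64(-58), np.int64(52)), (np.int64(-53), np.int64(53)), (np.int64(-49), np.int64(54)), (np.int64(-44), np.int64(55)), (np.int64(-40), np.int64(56)), (np.int64(-35), np.int64(57)), (np.int64(-28), np.int64(59)), (np.int64(-21), np.int64(61))]
knuck lowest [(np.int64(-8), np.int64(68)), (np.int64(-4), np.int64(69)), (np.int64(0), np.int64(70)), (np.int64(4), np.int64(71)), (np.int64(8), np.int64(72)), (np.int64(11), np.int64(73)), (np.int64(17), np.int64(74)), (np.int64(23), np.int64(76))]
knuck right-low [(np.int64(-7), np.int64(60)), (np.int64(-3), np.int64(61)), (np.int64(1), np.int64(62)), (np.int64(5), np.int64(63)), (np.int64(9), np.int64(64)), (np.int64(12), np.int64(65)), (np.int64(18), np.int64(67)), (np.int64(24), np.int64(68))]
inner top right [(np.int64(-32), np.int64(44)), (np.int64(-28), np.int64(45)), (np.int64(-24), np.int64(47)), (np.int64(-19), np.int64(48)), (np.int64(-15), np.int64(49)), (np.int64(-11), np.int64(50)), (np.int64(-5), np.int64(52)), (np.int64(2), np.int64(54))]
tip low [(np.int64(10), np.int
[... 2527 characters left out ...]
nt64(50)), (np.int64(18), np.int64(46)), (np.int64(23), np.int64(42)), (np.int64(29), np.int64(38)), (np.int64(34), np.int64(34)), (np.int64(43), np.int64(28)), (np.int64(51), np.int64(22))]
w stripBot [(np.int64(-26), np.int64(66)), (np.int64(-18), np.int64(61)), (np.int64(-10), np.int64(56)), (np.int64(-2), np.int64(51)), (np.int64(6), np.int64(46)), (np.int64(14), np.int64(42)), (np.int64(26), np.int64(34)), (np.int64(38), np.int64(27))]
w stripbotout [(np.int64(-25), np.int64(73)), (np.int64(-17), np.int64(67)), (np.int64(-9), np.int64(62)), (np.int64(-1), np.int64(56)), (np.int64(7), np.int64(51)), (np.int64(15), np.int64(46)), (np.int64(27), np.int64(38)), (np.int64(38), np.int64(30))]
```

The finger's outer knuckle (y≈73 at z≈−40) stands well outside its tip (back at y≈57). Pushing with the finger's back would therefore hit the tube. The side of the fingertip, with the torch standing outboard of the gripper body, looks usable. Next I check the flange radius against the torch head.

Run:
```python
from h import *
p,M,o=tool()
for z in range(-100,-260,-20):
    r=[]
    for x,y in[(65,262),(115,295),(185,308),(260,290),(362,120)]:
        q=M.T@(px2w("scene",90+x/4,260+y/4,p[2]-z)-p); r.append((round(float(np.hypot(q[0],q[1])),1)))
    print(z,r)
b=viewer.get_image("scene"); g=viewer.get_image("top")
# torch head lens colour samples
print(b[228,190],b[222,185],g[111,329])
p2=w2px("top",[*p[:2],200]);print("tool in top",p2)
```

```text
-100 [60.5, 45.2, 27.8, 14.0, 52.4]
-120 [54.3, 42.4, 30.4, 23.0, 47.5]
-140 [49.9, 42.1, 35.6, 32.3, 44.7]
-160 [47.6, 44.3, 42.4, 41.7, 44.4]
-180 [47.9, 48.7, 50.3, 51.2, 46.6]
-200 [50.6, 54.7, 58.7, 60.6, 51.1]
-220 [55.4, 61.9, 67.5, 70.1, 57.2]
-240 [61.8, 69.9, 76.5, 79.6, 64.6]
[173 175 164] [74 72 58] [117 117  85]
tool in top [331.06935366  42.69736337]
```

>>> {"op": "carry_out", "data": {
  "deltas": [
    {"linear": [0, 0, 6], "roll": -4.4, "hand": 1},
    {"linear": [0, 0, 6], "roll": 0, "hand": 1},
    {"linear": [0, 0, 4], "roll": 0, "hand": 1},
    {"linear": [0, 0, 0], "roll": 0, "hand": 1}
  ]
}}

```text
time_s: 5.88
tcp_pos: [773.5, 107.4, 15.9]
tool_rot: [-0.0, 0.724, 0.689, -0.0]
contact_force: [-0.4, 0.1, -0.1]
finger_gap: 0.997
grip_force: 0.0
```

>>> {"op": "carry_out", "data": {
  "deltas": [
    {"linear": [0, 0, 1.5], "roll": 0, "hand": 1},
    {"linear": [0, 0, 1.5], "roll": 0, "hand": 1},
    {"linear": [0, 0, 0], "roll": 0, "hand": 1}
  ]
}}

```text
time_s: 6.25
tcp_pos: [773.7, 107.4, 13.2]
tool_rot: [-0.0, 0.724, 0.69, -0.0]
contact_force: [-0.4, 0.4, 0.6]
finger_gap: 1.001
grip_force: 0.0
```

>>> {"op": "carry_out", "data": {
  "deltas": [
    {"linear": [0, 0, 1], "roll": 0, "hand": 1},
    {"linear": [0, 0, 1], "roll": 0, "hand": 1},
    {"linear": [0, 0, 1], "roll": 0, "hand": 1},
    {"linear": [0, 0, 0], "roll": 0, "hand": 1}
  ]
}}

```text
time_s: 6.75
tcp_pos: [773.7, 107.4, 10.2]
tool_rot: [-0.0, 0.724, 0.69, -0.0]
contact_force: [0.1, -0.7, 1.6]
finger_gap: 1.004
grip_force: 0.0
```

```bash
cat > seg.py <<'E'
from h import *
# torch pose from scene: match predicted lens (head top disc) – find bright-grey lens blob near prediction
def lens(n="scene",guess=(669,116)):
    im=viewer.get_image(n).astype(int); u,v=w2px(n,[*guess,213]).astype(int)
    r=22; y0,x0=max(v-r,0),max(u-r,0); s=im[y0:v+r,x0:u+r]
    m=((s.min(2)>(115 if n=="scene" else 75))&(s.max(2)-s.min(2)<45)).astype(np.uint8)
    k,l,st,c=cv2.connectedComponentsWithStats(m); i=1+np.argmax(st[1:,4])
    return px2w(n,c[i][0]+x0,c[i][1]+y0,213)[:2].round(1),int(st[i,4]),im
if __name__=="__main__":
    for n in("scene","top"): print(n,lens(n)[:2])
    go([738.5,71.5,10],-2.8)
E
python3 seg.py
```

```text
scene (array([666.7, 126.6]), 264)
top (array([667.9, 110. ]), 1406)
tcp [773.7 107.4  10.3] yaw_y -2.79 F [ 1.  -0.9  0. ] t 6.85 gap 1.0
delta tool [-37.6 -33.4   0.3] roll 0.01
```

>>> {"op": "carry_out", "data": {
  "deltas": [
    {"linear": [-12, 0, 0], "roll": 0, "hand": 1},
    {"linear": [-13, 0, 0], "roll": 0, "hand": 1},
    {"linear": [-13, 0, 0], "roll": 0, "hand": 1},
    {"linear": [0, -11, 0], "roll": 0, "hand": 1},
    {"linear": [0, -11, 0], "roll": 0, "hand": 1},
    {"linear": [0, -8, 0], "roll": 0, "hand": 1},
    {"linear": [0, 0, 0], "roll": 0, "hand": 1},
    {"linear": [0, 0, 0], "roll": 0, "hand": 1}
  ]
}}

```text
time_s: 7.85
tcp_pos: [742.3, 70.8, 10.4]
tool_rot: [0.0, 0.724, 0.69, 0.0]
contact_force: [-0.1, 0.9, -0.2]
finger_gap: 0.998
grip_force: 0.0
```

Run:
```python
from seg import *
go([738.5,71.5,10],-2.8)
a=viewer.get_image("scene")[:,:,::-1]; t=viewer.get_image("top")[:,:,::-1]; w=viewer.get_image("wrist")[:,:,::-1]
br=lambda i:cv2.convertScaleAbs(i,alpha=1.6,beta=20)
L=cv2.resize(br(a[170:350,110:290]),(400,400),interpolation=cv2.INTER_CUBIC)
T=cv2.resize(br(t[20:180,250:410]),(400,400),interpolation=cv2.INTER_CUBIC)
Wd=cv2.resize(br(w[220:420,0:560]),(560,200))
c=np.zeros((600,800,3),np.uint8);c[:400,:400]=L;c[:400,400:]=T;c[400:,:560]=Wd
cv2.imwrite("pics/c5.png",c)
```

```text
tcp [742.3  70.8  10.4] yaw_y -2.79 F [-0.1  0.9 -0.2] t 7.85 gap 1.0
delta tool [ 0.5 -3.8  0.4] roll 0.01
```

View pics/c5.png

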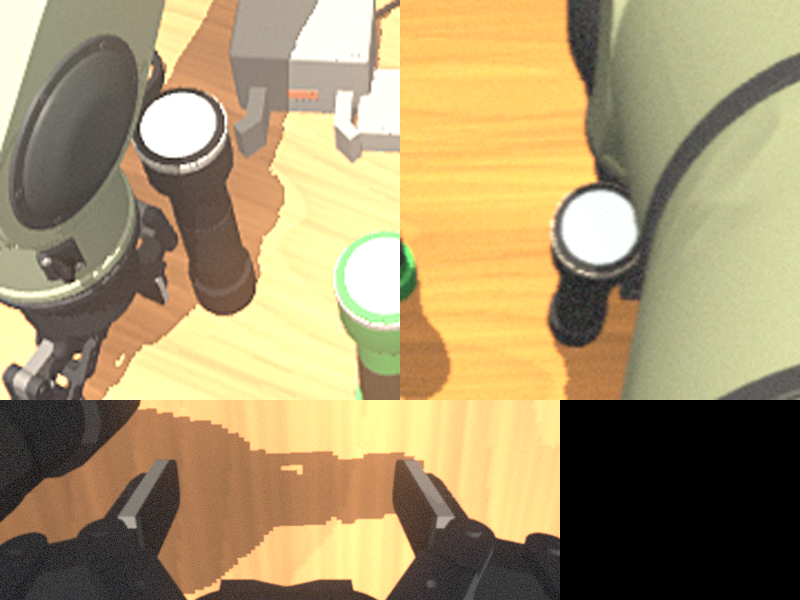

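The scene quadrant shows the torch clear of the tool: lens at scene px (191,226), foot bottom at about (212,311), with the −y fingertip next to it. In the top quadrant the lens is at px (329,112). The geometry fits the side-corner push.

```bash
cat > seg.py <<'E'
from h import *
a_=np.linspace(0,2*np.pi,60)
def track(n,g):
    im=viewer.get_image(n).astype(int); u,v=w2px(n,[*g,213]).round().astype(int); r=26
    s=im[v-r:v+r,u-r:u+r]; th=100 if n=="scene" else 70
    m=((s.min(2)>th)&(s.max(2)-s.min(2)<40)&(s[:,:,0]-s[:,:,1]<12)&(abs(s[:,:,1]-s[:,:,0])<12)).astype(np.uint8)
    k,l,st,c=cv2.connectedComponentsWithStats(m,connectivity=4)
    d=[np.hypot(*(c[i]-r))-(st[i,4]>120)*100 for i in range(1,k)]; i=1+int(np.argmin(d))
    H=px2w(n,c[i][0]+u-r,c[i][1]+v-r,213)[:2]
    # foot: dark mask in a window around predicted bottom
    P=np.array([w2px(n,[H[0]+22*np.cos(t),H[1]+22*np.sin(t),0]) for t in a_]); b=P[P[:,1].argmax()]
    x0,y0=int(b[0])-7,int(b[1])-12
    dk=im[y0:y0+24,x0:x0+15].max(2)<75
    rows=[y0+np.where(dk[:,j])[0].max() if dk[:,j].any() else -1 for j in range(15)]
    return H.round(1),int(st[i,4]),b.round(1),max(rows),rows
if __name__=="__main__":
    import sys
    g=[float(x) for x in sys.argv[1:3]]
    for n in("scene","top"): print(n,*track(n,g))
    p,M,o=tool(); 
    print("tcp",p.round(1),"F",np.round(o["contact_force"],1),"t",round(o["time_s"],2))
    C=np.mean([track(n,g)[0] for n in("scene","top")],0); print("torch in tool",(M.T@np.array([*(C-p[:2]),0]))[:2].round(1), "torch",C)
    D=np.array([537.4,112.3]);ang=np.radians(199.2);ex=np.array([np.cos(ang),np.sin(ang)]);ey=np.array([-ex[1],ex[0]])
    print("torch in dock",((C-D)@ex).round(1),((C-D)@ey).round(1))
E
python3 seg.py 669 116
```

```text
scene [670.  115.4] 779 [210.5 312.2] 311 [np.int64(309), np.int64(309), np.int64(309), np.int64(310), np.int64(311), np.int64(311), np.int64(311), np.int64(311), np.int64(311), np.int64(311), np.int64(310), np.int64(310), np.int64(310), np.int64(309), np.int64(309)]
top [669.8 115.6] 744 [319.4 158.9] 158 [np.int64(155), np.int64(156), np.int64(157), np.int64(157), np.int64(158), np.int64(158), np.int64(158), np.int64(158), np.int64(158), np.int64(158), np.int64(158), np.int64(158), np.int64(157), np.int64(157), np.int64(156)]
tcp [742.   70.9  10.2] F [0.1 0.2 0.4] t 8.1
torch in tool [ 41.1 -74.2] torch [669.9  115.55]
torch in dock -126.2 40.5
```

>>> {"op": "carry_out", "data": {
  "deltas": [
    {"linear": [0, -2, 0], "roll": 0, "hand": 1},
    {"linear": [1.9, -0.75, 0], "roll": 0, "hand": 1},
    {"linear": [1.9, -0.75, 0], "roll": 0, "hand": 1},
    {"linear": [1.9, -0.75, 0], "roll": 0, "hand": 1},
    {"linear": [1.9, -0.75, 0], "roll": 0, "hand": 1},
    {"linear": [1.9, -0.75, 0], "roll": 0, "hand": 1},
    {"linear": [0, 0, 0], "roll": 0, "hand": 1}
  ]
}}

```text
time_s: 9.07
tcp_pos: [736.5, 80.8, 10.3]
tool_rot: [-0.0, 0.724, 0.69, -0.0]
contact_force: [0.2, -1.2, -0.8]
finger_gap: 1.003
grip_force: 0.0
```

```bash
python3 seg.py 670 115.5
```

```text
scene [669.2 118.6] 640 [212.6 312.5] 311 [np.int64(309), np.int64(310), np.int64(311), np.int64(311), np.int64(311), np.int64(311), np.int64(311), np.int64(311), np.int64(310), np.int64(310), np.int64(310), np.int64(309), np.int64(309), np.int64(308), np.int64(308)]
top [669.2 121.8] 491 [316.3 159.3] 158 [np.int64(148), np.int64(151), np.int64(153), np.int64(155), np.int64(156), np.int64(157), np.int64(157), np.int64(158), np.int64(158), np.int64(158), np.int64(158), np.int64(158), np.int64(158), np.int64(158), np.int64(158)]
tcp [736.6  80.6  10.3] F [0.1 0.5 0.4] t 9.18
torch in tool [ 36.2 -69.2] torch [669.25 120.2 ]
torch in dock -127.1 35.9
```

```bash
cat > seg.py <<'E'
from h import *
import sys, h
from scipy.ndimage import binary_erosion
R0={"scene":21.5,"top":21.5}
def edge(n,im,g,z,kind):
    f,cx,cy,R,t=h.cam(n); u,v=w2px(n,[*g,z]).round().astype(int); r=36
    y0,x0=max(v-r,0),max(u-r,0); s=cv2.GaussianBlur(im,(3,3),0)[y0:v+r,x0:u+r].astype(int)
    if kind=="lens": m=(s.min(2)>(100 if n=="scene" else 70))&(s.max(2)-s.min(2)<40)&(abs(s[:,:,1]-s[:,:,0])<12)
    else: m=s.max(2)<72
    yy,xx=np.where(m&~binary_erosion(m)); 
    return np.array([px2w(n,x+x0,y+y0,z)[:2] for x,y in zip(xx,yy)])
def fit(P,g,R,cam_side=None,tol=1.0,span=14):
    best=(-1,None)
    for st,sp in((1.0,span),(0.25,1.5)):
        c0=g if best[1] is None else best[1]; b=(-1,None)
        for dx in np.arange(-sp,sp+.01,st):
            for dy in np.arange(-sp,sp+.01,st):
                d=P-(c0+[dx,dy]); rr=np.hypot(*d.T)
                w=np.exp(-((rr-R)/tol)**2/2)
                if cam_side is not None: w=w*((d@cam_side)>0.25*R)
                if w.sum()>b[0]: b=(w.sum(),c0+np.array([dx,dy]))
        best=b
    return best[1].round(1),round(best[0],1)
def track(n,g,im=None):
    im=viewer.get_image(n) if im is None else im
    f,cx,cy,R,t=h.cam(n); c=-R.T@t; cs=c[:2]-g; cs=cs/np.linalg.norm(cs)
    return fit(edge(n,im,g,213,"lens"),g,R0[n]),fit(edge(n,im,g,0,"foot"),g,22.,cs)
D=np.array([537.4,112.3]);ang=np.radians(199.2);ex=np.array([np.cos(ang),np.sin(ang)]);ey=np.array([-ex[1],ex[0]])
if __name__=="__main__":
    _c=h.cam; C={n:_c(n) for n in("scene","top")}; h.cam=lambda n:C[n]
    if sys.argv[1]=="cal":
        g=np.array([669.9,115.5])
        for n in C:
            im=cv2.imread(f"pics/{n[0]}0.png")[:,:,::-1].copy()
            for R in(19,20,20.5,21,21.5,22,22.5,23,24): print(n,R,fit(edge(n,im,g,213,"lens"),g,R))
            print("foot",track(n,g,im)[1])
        sys.exit()
    g=np.array([float(x) for x in sys.argv[1:3]]); H=[];F=[]
    for n in C: 
        a,b=track(n,g); print(n,"head",*a,"foot",*b)
    p,M,o=tool()
    print("tcp",p.round(1),"F",np.round(o["contact_force"],1),"t",round(o["time_s"],2))
E
python3 seg.py cal; python3 seg.py 670 115.5
```

```text
scene 19 (array([671.2, 115. ]), np.float64(40.0))
scene 20 (array([669.6, 115.2]), np.float64(75.9))
scene 20.5 (array([669.6, 115.2]), np.float64(80.3))
scene 21 (array([669.6, 115.2]), np.float64(68.5))
scene 21.5 (array([669.6, 114.2]), np.float64(48.1))
scene 22 (array([669.4, 113.2]), np.float64(38.6))
scene 22.5 (array([670.2, 118. ]), np.float64(34.3))
scene 23 (array([670.6, 118.5]), np.float64(31.6))
scene 24 (array([673.4, 117.5]), np.float64(35.1))
foot (array([667.2, 112.8]), np.float64(26.7))
top 19 (array([671.2, 112.8]), np.float64(31.2))
top 20 (array([669.9, 116.8]), np.float64(44.1))
top 20.5 (array([669.9, 115.5]), np.float64(61.9))
top 21 (array([669.9, 115.2]), np.float64(77.6))
top 21.5 (array([669.9, 115.2]), np.float64(78.8))
top 22 (array([670.2, 115.2]), np.float64(64.7))
top 22.5 (array([671.4, 115.5]), np.float64(46.7))
top 23 (array([667.9, 114.5]), np.float64(39.3))
top 24 (array([666.6, 115. ]), np.float64(34.8))
foot (array([671.2, 113.8]), np.float64(20.5))
scene head [670.  114.2] 48.1 foot [667.  112.8] 25.5
top head [669.8 115.2] 43.8 foot [671.5 114.2] 19.7
tcp [736.7  80.7  10.3] F [ 0.4 -0.  -0. ] t 9.38
```

Run:
```python
s=open("seg.py").read()
s=s.replace('{"scene":21.5,"top":21.5}','{"scene":20.4,"top":21.2}\nFB={"scene":np.array([-2.8,-2.5]),"top":np.array([1.4,-1.5])}')
a=s.index("    g=np.array([float(x)")
s=s[:a]+'''    g=np.array([float(x) for x in sys.argv[1:3]]); A=[]
    for n in C:
        a,b=track(n,g); b=((b[0]-FB[n]).round(1),b[1]); print(n,"head",*a,"foot",*b); A.append((a[0],a[1]))
    w=np.array([a[1] for a in A]); c=(np.array([a[0] for a in A])*w[:,None]).sum(0)/w.sum()
    p,M,o=tool(); q=(M.T@np.array([*(c-p[:2]),0]))[:2]
    print("tcp",p.round(1),"F",np.round(o["contact_force"],1),"t",round(o["time_s"],2),"torch",c.round(1),"in tool",q.round(1),"ang",np.degrees(np.arctan2(abs(q[1])-57,abs(q[0])-11)).round(0),"dist",np.hypot(abs(q[0])-11,abs(q[1])-57).round(1),"dock",((c-D)@ex).round(1),((c-D)@ey).round(1))
'''
open("seg.py","w").write(s)
```

>>> {"op": "carry_out", "data": {
  "deltas": [
    {"linear": [0.9, -0.4, 0], "roll": 0, "hand": 1},
    {"linear": [0.9, -0.4, 0], "roll": 0, "hand": 1},
    {"linear": [0.9, -0.4, 0], "roll": 0, "hand": 1},
    {"linear": [0.9, -0.4, 0], "roll": 0, "hand": 1},
    {"linear": [0, 0, 0], "roll": 0, "hand": 1}
  ]
}}

```text
time_s: 10.0
tcp_pos: [735.1, 84.6, 10.2]
tool_rot: [-0.0, 0.724, 0.69, 0.0]
contact_force: [0.7, -0.1, -0.0]
finger_gap: 1.001
grip_force: 0.0
```

```bash
python3 seg.py 669 117
```

```text
scene head [667. 130.] 72.3 foot [669.6 115.5] 25.9
top head [668.2 131. ] 62.4 foot [669.6 115.3] 18.9
tcp [735.2  84.5  10.2] F [-0.1 -1.1 -0.4] t 10.1 torch [667.6 130.5] in tool [ 42.6 -69.8] ang 22.0 dist 34.1 dock -128.9 25.7
```

>>> {"op": "carry_out", "data": {
  "deltas": [
    {"linear": [-1.8, 0.8, 0], "roll": 0, "hand": 1},
    {"linear": [-1.8, 0.8, 0], "roll": 0, "hand": 1},
    {"linear": [-1.8, 0.8, 0], "roll": 0, "hand": 1},
    {"linear": [0, 0, 0], "roll": 0, "hand": 1}
  ]
}}

```text
time_s: 10.6
tcp_pos: [737.4, 78.7, 10.3]
tool_rot: [0.0, 0.724, 0.69, 0.0]
contact_force: [-0.2, 0.6, -0.2]
finger_gap: 0.998
grip_force: 0.0
```

```bash
python3 seg.py 669 117
```

```text
scene head [670.2 115. ] 61.5 foot [669.8 115.3] 25.1
top head [669.8 115.2] 50.0 foot [670.1 115.7] 19.7
tcp [737.3  78.9  10.3] F [0.  1.6 1.3] t 10.7 torch [670.  115.1] in tool [ 32.8 -69. ] ang 29.0 dist 24.9 dock -126.2 41.0
```

The torch tilted about 0.07 rad, so the contact was high on the finger's knuckle. I backed off and it returned upright at the same spot. The real low tip corner must be near y≈50, so I'll shift laterally and retry in small checked steps.

>>> {"op": "carry_out", "data": {
  "deltas": [
    {"linear": [-4, 0, 0], "roll": 0, "hand": 1},
    {"linear": [-3.5, 0, 0], "roll": 0, "hand": 1},
    {"linear": [0, -3, 0], "roll": 0, "hand": 1},
    {"linear": [0, -2.7, 0], "roll": 0, "hand": 1},
    {"linear": [0.9, -0.4, 0.5], "roll": 0, "hand": 1},
    {"linear": [0.9, -0.4, 0.5], "roll": 0, "hand": 1},
    {"linear": [0.9, -0.4, 0.5], "roll": 0, "hand": 1},
    {"linear": [0.9, -0.4, 0], "roll": 0, "hand": 1},
    {"linear": [0.9, -0.4, 0], "roll": 0, "hand": 1},
    {"linear": [0, 0, 0], "roll": 0, "hand": 1}
  ]
}}

```text
time_s: 11.95
tcp_pos: [729.5, 76.3, 8.8]
tool_rot: [-0.0, 0.724, 0.69, -0.0]
contact_force: [-0.2, -0.3, 0.4]
finger_gap: 0.999
grip_force: 0.0
```

```bash
sed -i 's/-57,abs/-50,abs/g' seg.py; python3 seg.py 669 117
```

```text
scene head [668.  117.5] 65.2 foot [669.8 115.3] 24.2
top head [668.2 117.8] 58.0 foot [670.1 115.7] 19.7
tcp [729.5  76.2   8.8] F [ 0.  -0.3  0. ] t 12.05 torch [668.1 117.6] in tool [ 38.4 -63.3] ang 26.0 dist 28.1 dock -125.2 37.9
```

>>> {"op": "carry_out", "data": {
  "deltas": [
    {"linear": [0.9, -0.4, 0], "roll": 0, "hand": 1},
    {"linear": [0.9, -0.4, 0], "roll": 0, "hand": 1},
    {"linear": [0.9, -0.4, 0], "roll": 0, "hand": 1},
    {"linear": [0.9, -0.4, 0], "roll": 0, "hand": 1},
    {"linear": [0, 0, 0], "roll": 0, "hand": 1}
  ]
}}

```text
time_s: 12.68
tcp_pos: [728.1, 80.1, 8.8]
tool_rot: [-0.0, 0.724, 0.69, 0.0]
contact_force: [0.4, -0.0, -0.2]
finger_gap: 1.003
grip_force: 0.0
```

```bash
python3 seg.py 666 121
```

```text
scene head [665.2 121. ] 65.0 foot [669.6 115.5] 25.3
top head [665.8 121.2] 55.5 foot [669.8 116.3] 20.3
tcp [728.1  79.9   8.8] F [ 0.  -0.3 -0.3] t 12.78 torch [665.5 121.1] in tool [ 38.1 -64.5] ang 28.0 dist 28.1 dock -123.8 33.8
```

>>> {"op": "carry_out", "data": {
  "deltas": [
    {"linear": [0.9, -0.4, 0], "roll": 0, "hand": 1},
    {"linear": [0.9, -0.4, 0], "roll": 0, "hand": 1},
    {"linear": [0.9, -0.4, 0], "roll": 0, "hand": 1},
    {"linear": [0, 0, 0], "roll": 0, "hand": 1}
  ]
}}

```text
time_s: 13.28
tcp_pos: [727.1, 82.6, 8.9]
tool_rot: [0.0, 0.724, 0.69, 0.0]
contact_force: [1.3, -0.8, 0.6]
finger_gap: 1.0
grip_force: 0.6
```

```bash
python3 seg.py 665 123
```

```text
scene head [663.5 123. ] 64.0 foot [669.6 115.5] 25.8
top head [664.2 123.8] 54.5 foot [669.8 116.3] 20.3
tcp [727.1  82.6   8.8] F [ 0.2 -1.7  0.5] t 13.38 torch [663.8 123.4] in tool [ 37.7 -65.2] ang 30.0 dist 27.9 dock -123.0 31.1
```

>>> {"op": "carry_out", "data": {
  "deltas": [
    {"linear": [0.9, -0.4, 0], "roll": 0, "hand": 1},
    {"linear": [0.9, -0.4, 0], "roll": 0, "hand": 1},
    {"linear": [0.9, -0.4, 0], "roll": 0, "hand": 1},
    {"linear": [0, 0, 0], "roll": 0, "hand": 1}
  ]
}}

```text
time_s: 13.88
tcp_pos: [725.9, 85.6, 8.8]
tool_rot: [-0.0, 0.724, 0.69, -0.0]
contact_force: [1.2, -2.4, 0.5]
finger_gap: 1.0
grip_force: 0.8
```

```bash
python3 seg.py 662 126
```

```text
scene head [662.  125.5] 61.2 foot [667.8 118.5] 25.3
top head [662.8 126.2] 51.6 foot [668.1 118.7] 19.7
tcp [725.9  85.6   8.8] F [ 0.9 -1.   0.8] t 13.97 torch [662.4 125.8] in tool [ 37.1 -65.4] ang 31.0 dist 27.5 dock -122.5 28.3
```

The foot slid 3 mm with a steady lean of 0.04 rad, resting against the wrist flange. The push works, so I continue.

>>> {"op": "carry_out", "data": {
  "deltas": [
    {"linear": [0.9, -0.4, 0], "roll": 0, "hand": 1},
    {"linear": [1.1, -0.5, 0], "roll": 0, "hand": 1},
    {"linear": [1.1, -0.5, 0], "roll": 0, "hand": 1},
    {"linear": [1.1, -0.5, 0], "roll": 0, "hand": 1},
    {"linear": [1.1, -0.5, 0], "roll": 0, "hand": 1},
    {"linear": [1.1, -0.5, 0], "roll": 0, "hand": 1},
    {"linear": [1.1, -0.5, 0], "roll": 0, "hand": 1},
    {"linear": [1.1, -0.5, 0], "roll": 0, "hand": 1},
    {"linear": [1.1, -0.5, 0], "roll": 0, "hand": 1},
    {"linear": [0.9, -0.4, 0], "roll": 0, "hand": 1},
    {"linear": [0, 0, 0], "roll": 0, "hand": 1}
  ]
}}

```text
time_s: 15.35
tcp_pos: [721.6, 96.4, 8.8]
tool_rot: [-0.0, 0.724, 0.69, 0.0]
contact_force: [1.2, -1.1, -0.6]
finger_gap: 0.999
grip_force: 0.5
```

```bash
python3 seg.py 658 136
```

```text
scene head [657.2 135. ] 58.9 foot [662.6 129. ] 25.7
top head [657.8 135.5] 43.1 foot [662.4 128.5] 14.5
tcp [721.6  96.4   8.8] F [ 0.1 -1.6  0.6] t 15.45 torch [657.5 135.2] in tool [ 35.7 -66. ] ang 33.0 dist 26.3 dock -120.9 17.8
```

>>> {"op": "carry_out", "data": {
  "deltas": [
    {"linear": [0.8, -0.5, 0], "roll": 0, "hand": 1},
    {"linear": [1, -0.62, 0], "roll": 0, "hand": 1},
    {"linear": [1, -0.62, 0], "roll": 0, "hand": 1},
    {"linear": [1, -0.62, 0], "roll": 0, "hand": 1},
    {"linear": [1, -0.62, 0], "roll": 0, "hand": 1},
    {"linear": [1, -0.62, 0], "roll": 0, "hand": 1},
    {"linear": [1, -0.62, 0], "roll": 0, "hand": 1},
    {"linear": [1, -0.62, 0], "roll": 0, "hand": 1},
    {"linear": [1, -0.62, 0], "roll": 0, "hand": 1},
    {"linear": [1, -0.62, 0], "roll": 0, "hand": 1},
    {"linear": [1, -0.62, 0], "roll": 0, "hand": 1},
    {"linear": [0, 0, 0], "roll": 0, "hand": 1}
  ]
}}

```text
time_s: 16.95
tcp_pos: [715.5, 107.5, 8.8]
tool_rot: [-0.0, 0.724, 0.69, 0.0]
contact_force: [1.7, -1.4, -0.5]
finger_gap: 0.994
grip_force: 0.5
```

```bash
python3 seg.py 651 146
```

```text
scene head [651.5 146.5] 58.5 foot [655.8 140. ] 26.5
top head [651.5 147. ] 38.5 foot [656.4 138.5] 6.9
tcp [715.5 107.4   8.8] F [ 0.6 -0.6 -0.4] t 17.05 torch [651.5 146.7] in tool [ 36.1 -65.8] ang 32.0 dist 26.6 dock -119.1 5.0
```

>>> {"op": "carry_out", "data": {
  "deltas": [
    {"linear": [0.8, -0.5, 0], "roll": 0, "hand": 1},
    {"linear": [1, -0.6, 0], "roll": 0, "hand": 1},
    {"linear": [1, -0.6, 0], "roll": 0, "hand": 1},
    {"linear": [1, -0.6, 0], "roll": 0, "hand": 1},
    {"linear": [1, -0.6, 0], "roll": 0, "hand": 1},
    {"linear": [1, -0.6, 0], "roll": 0, "hand": 1},
    {"linear": [1, -0.6, 0], "roll": 0, "hand": 1},
    {"linear": [1, -0.6, 0], "roll": 0, "hand": 1},
    {"linear": [1, -0.6, 0], "roll": 0, "hand": 1},
    {"linear": [1, -0.6, 0], "roll": 0, "hand": 1},
    {"linear": [1, -0.6, 0], "roll": 0, "hand": 1},
    {"linear": [0.8, -0.5, 0], "roll": 0, "hand": 1},
    {"linear": [0, 0, 0], "roll": 0, "hand": 1},
    {"linear": [-0.8, 0.5, 0], "roll": 0, "hand": 1},
    {"linear": [-1, 0.6, 0], "roll": 0, "hand": 1},
    {"linear": [-1, 0.6, 0], "roll": 0, "hand": 1},
    {"linear": [-1, 0.6, 0], "roll": 0, "hand": 1},
    {"linear": [-1.5, 1, 0], "roll": 0, "hand": 1},
    {"linear": [-2, 1.2, 0], "roll": 0, "hand": 1},
    {"linear": [-3, 1.8, 0], "roll": 0, "hand": 1}
  ]
}}

```text
time_s: 19.55
tcp_pos: [714.9, 108.6, 8.8]
tool_rot: [-0.0, 0.724, 0.69, -0.0]
contact_force: [0.4, -0.3, -0.0]
finger_gap: 1.005
grip_force: 0.0
```

>>> {"op": "carry_out", "data": {
  "deltas": [
    {"linear": [-5, 4, 0], "roll": 0, "hand": 1},
    {"linear": [-6, 6, 0], "roll": 0, "hand": 1},
    {"linear": [-6, 6, 0], "roll": 0, "hand": 1}
  ]
}}

```text
time_s: 19.92
tcp_pos: [730.5, 90.2, 8.8]
tool_rot: [0.0, 0.724, 0.69, -0.0]
contact_force: [-0.1, 0.7, -0.3]
finger_gap: 0.997
grip_force: 0.0
```

```bash
python3 seg.py 649.5 151
```

```text
scene head [649.8 151.8] 78.6 foot [649.8 151.7] 24.7
top head [650.2 152. ] 75.6 foot [649.8 152.5] 18.3
tcp [730.7  89.5   8.8] F [-0.9  0.5 -0.5] t 20.02 torch [650.  151.9] in tool [ 58.3 -83.7] ang 35.0 dist 54.3 dock -119.4 -0.4
```

Now upright at dock (−119.4, −0.4). I reposition for the straight push into the dock.

>>> {"op": "carry_out", "data": {
  "deltas": [
    {"linear": [0, 12, 0], "roll": 0, "hand": 1},
    {"linear": [0, 13, 0], "roll": 0, "hand": 1},
    {"linear": [0, 0, 0], "roll": 9.5, "hand": 1},
    {"linear": [0, 0, 0], "roll": 9.5, "hand": 1},
    {"linear": [0, 0, 0], "roll": 9.5, "hand": 1},
    {"linear": [0, 0, 0], "roll": 9.5, "hand": 1},
    {"linear": [0, 0, 0], "roll": 0, "hand": 1}
  ]
}}

```text
time_s: 20.9
tcp_pos: [754.8, 90.1, 8.6]
tool_rot: [0.0, 0.909, 0.417, -0.0]
contact_force: [0.0, -0.2, -0.1]
finger_gap: 1.0
grip_force: 0.0
```

```bash
python3 -c "
from h import *
go([755,139,8.8],-40.8); go([728.6,138.9,8.8])"
```

```text
tcp [754.8  90.1   8.6] yaw_y -40.72 F [ 0.  -0.2 -0.1] t 20.9 gap 1.0
delta tool [ 37.2 -31.8  -0.2] roll 0.08
tcp [754.8  90.1   8.6] yaw_y -40.72 F [ 0.  -0.2 -0.1] t 20.9 gap 1.0
delta tool [ 19.9 -51.7  -0.2] roll None
```

>>> {"op": "carry_out", "data": {
  "deltas": [
    {"linear": [9.2, -8, 0], "roll": 0, "hand": 1},
    {"linear": [9.2, -8, 0], "roll": 0, "hand": 1},
    {"linear": [9.2, -8, 0], "roll": 0, "hand": 1},
    {"linear": [9.2, -8, 0], "roll": 0, "hand": 1},
    {"linear": [-5, -6, 0], "roll": 0, "hand": 1},
    {"linear": [-6, -7, 0], "roll": 0, "hand": 1},
    {"linear": [-6, -7, 0], "roll": 0, "hand": 1},
    {"linear": [0, 0, 0], "roll": 0, "hand": 1}
  ]
}}

```text
time_s: 21.9
tcp_pos: [728.0, 138.5, 9.0]
tool_rot: [-0.0, 0.909, 0.416, -0.0]
contact_force: [-0.8, -0.5, -0.3]
finger_gap: 1.001
grip_force: 0.0
```

```bash
sed -i 's/FB\[n\]).round(1),b\[1\])/FB[n]).round(1),b[1]); Fo=b[0] if n=="scene" else Fo/; s/^    p,M,o=tool(); q=.*/&\n    fq=(M.T@np.array([*(Fo-p[:2]),0]))[:2]; print("FOOT tool",fq.round(1),"dock",((Fo-D)@ex).round(1),((Fo-D)@ey).round(1),"tilt",(np.hypot(*(c-Fo))\/213).round(3))/' seg.py; python3 seg.py 650 152
```

```text
scene head [649.8 151. ] 15.3 foot [641. 139.] 15.9Traceback (most recent call last):
  File "seg.py", line 41, in <module>
    a,b=track(n,g); b=((b[0]-FB[n]).round(1),b[1]); Fo=b[0] if n=="scene" else Fo; print(n,"head",*a,"foot",*b); A.append((a[0],a[1]))
        ~~~~~^^^^^
  File "seg.py", line 28, in track
    return fit(edge(n,im,g,213,"lens"),g,R0[n]),fit(edge(n,im,g,0,"foot"),g,22.,cs)
                                                ~~~^^^^^^^^^^^^^^^^^^^^^^^^^^^^^^^^
  File "seg.py", line 19, in fit
    d=P-(c0+[dx,dy]); rr=np.hypot(*d.T)
      ~^^~~~~~~~~~~~
ValueError: operands could not be broadcast together with shapes (0,) (2,)
```

```bash
python3 -c "
from h import *
o=sensors.observe();print(o['qpos'].round(2),o['time_s'])
import numpy as np
p,M,_=tool()
# wrist pixels for torch if at tool (30..42,61..68)
c=(lambda: 0)
for x,y in((29.4,61),(41.5,68)):
  for z in(8.8,-26):
    for dx,dy in((0,0),(22,0),(0,-22),(0,22)):
      print((x+dx,y+dy,z),w2px('wrist',p+M@np.array([x+dx,y+dy,z])).round(0),end=' ')
  print()
"
```

```text
[-0.5   1.04  0.42  1.39 -0.5   0.83 -0.63] 22.0
(29.4, 61, 8.8) [446. 229.] (51.4, 61, 8.8) [454. 172.] (29.4, 39, 8.8) [388. 229.] (29.4, 83, 8.8) [503. 229.] (29.4, 61, -26) [494. 272.] (51.4, 61, -26) [508. 200.] (29.4, 39, -26) [419. 272.] (29.4, 83, -26) [569. 272.] 
(41.5, 68, 8.8) [469. 198.] (63.5, 68, 8.8) [478. 139.] (41.5, 46, 8.8) [409. 198.] (41.5, 90, 8.8) [528. 198.] (41.5, 68, -26) [526. 234.] (63.5, 68, -26) [543. 156.] (41.5, 46, -26) [448. 233.] (41.5, 90, -26) [604. 234.]
```

Run:
```python
from h import *
a=viewer.get_image("scene")[:,:,::-1]; t=viewer.get_image("top")[:,:,::-1]
br=lambda i:cv2.convertScaleAbs(i,alpha=1.6,beta=20)
c=np.hstack([cv2.resize(br(a[150:350,110:310]),(400,400),interpolation=cv2.INTER_CUBIC),cv2.resize(br(t[30:230,220:420]),(400,400),interpolation=cv2.INTER_CUBIC)])
cv2.imwrite("pics/c6.png",c)
```

```text
(no output)
```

View pics/c6.png

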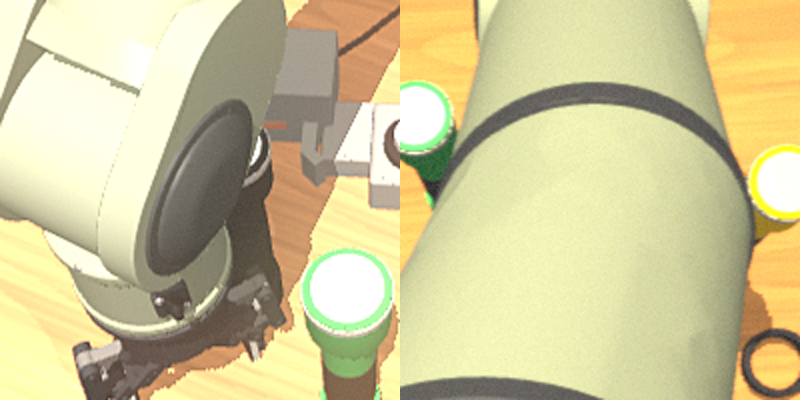

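The scene crop still shows a sliver of the torch lens at (262,155) and the tube's right edge; in the top view the arm covers the torch. I can still track the lens arc, so I approach slowly.

```bash
cat > hd.py <<'E'
from seg import *
c=h.cam("scene"); h.cam=lambda n:c
p,M,o=tool(); hx,hy=float(sys.argv[1]),float(sys.argv[2])  # expected head in tool
g=p[:2]+(M@np.array([hx,hy,0]))[:2]
P=edge("scene",viewer.get_image("scene"),g,213,"lens"); H,s=fit(P,g,20.4,span=10)
F=p[:2]+(M@np.array([-29.4,-61,0]))[:2]
print("head",H,"score",s,"in tool",(M.T@np.array([*(H-p[:2]),0]))[:2].round(1),"head dock",((H-D)@ex).round(1),((H-D)@ey).round(1),"foot if held: dock",((F-D)@ex).round(1),((F-D)@ey).round(1),"tcp",p.round(1),"F",np.round(o["contact_force"],1),"grip",round(o["grip_force"],2),"t",round(o["time_s"],2))
E
python3 hd.py -40.8 -67.8
```

```text
head [649.6 150.9] score 15.3 in tool [-42.4 -68.1] head dock -118.7 0.4 foot if held: dock -133.4 0.1 tcp [728.8 138.5   8.9] F [ 0.1  0.1 -0.5] grip 0.0 t 22.1
```

>>> {"op": "carry_out", "data": {
  "deltas": [
    {"linear": [-0.9, -0.52, 0], "roll": 0, "hand": 1},
    {"linear": [-0.9, -0.52, 0], "roll": 0, "hand": 1},
    {"linear": [-0.9, -0.52, 0], "roll": 0, "hand": 1},
    {"linear": [-0.9, -0.52, 0], "roll": 0, "hand": 1},
    {"linear": [-0.9, -0.52, 0], "roll": 0, "hand": 1},
    {"linear": [-0.9, -0.52, 0], "roll": 0, "hand": 1},
    {"linear": [-0.9, -0.52, 0], "roll": 0, "hand": 1},
    {"linear": [-0.9, -0.52, 0], "roll": 0, "hand": 1},
    {"linear": [-0.9, -0.52, 0], "roll": 0, "hand": 1},
    {"linear": [-0.9, -0.52, 0], "roll": 0, "hand": 1},
    {"linear": [-0.9, -0.52, 0], "roll": 0, "hand": 1},
    {"linear": [0, 0, 0], "roll": 0, "hand": 1}
  ]
}}

```text
time_s: 23.65
tcp_pos: [717.7, 134.9, 8.8]
tool_rot: [-0.0, 0.909, 0.416, -0.0]
contact_force: [0.2, -0.3, 0.3]
finger_gap: 1.003
grip_force: 0.0
```

```bash
python3 hd.py -36.5 -65.5
```

```text
head [645.8 151.1] score 17.0 in tool [-34.7 -65. ] head dock -115.1 -1.0 foot if held: dock -121.7 -0.2 tcp [717.7 134.9   8.8] F [ 0.2 -0.3  0.3] grip 0.0 t 23.65
```

>>> {"op": "carry_out", "data": {
  "deltas": [
    {"linear": [-0.9, -0.52, 0], "roll": 0, "hand": 1},
    {"linear": [-0.9, -0.52, 0], "roll": 0, "hand": 1},
    {"linear": [-0.9, -0.52, 0], "roll": 0, "hand": 1},
    {"linear": [-0.9, -0.52, 0], "roll": 0, "hand": 1},
    {"linear": [-0.9, -0.52, 0], "roll": 0, "hand": 1}
  ]
}}

```text
time_s: 24.32
tcp_pos: [713.0, 133.3, 8.9]
tool_rot: [0.0, 0.909, 0.416, 0.0]
contact_force: [1.9, 0.3, 0.9]
finger_gap: 0.999
grip_force: 0.9
```

```bash
python3 hd.py -36 -65.5
```

```text
head [640.4 150.3] score 18.3 in tool [-34.5 -66.1] head dock -109.8 -2.0 foot if held: dock -116.8 -0.2 tcp [713.  133.3   8.9] F [1.9 0.3 0.9] grip 0.86 t 24.32
```

>>> {"op": "carry_out", "data": {
  "deltas": [
    {"linear": [-0.95, -0.57, 0], "roll": 0, "hand": 1},
    {"linear": [-0.95, -0.57, 0], "roll": 0, "hand": 1},
    {"linear": [-0.95, -0.57, 0], "roll": 0, "hand": 1},
    {"linear": [-0.95, -0.57, 0], "roll": 0, "hand": 1},
    {"linear": [-0.95, -0.57, 0], "roll": 0, "hand": 1},
    {"linear": [-0.95, -0.57, 0], "roll": 0, "hand": 1},
    {"linear": [-0.95, -0.57, 0], "roll": 0, "hand": 1},
    {"linear": [-0.95, -0.57, 0], "roll": 0, "hand": 1}
  ]
}}

```text
time_s: 25.38
tcp_pos: [704.4, 130.4, 8.8]
tool_rot: [0.0, 0.909, 0.416, 0.0]
contact_force: [3.1, 0.0, 0.9]
finger_gap: 0.999
grip_force: 0.9
```

```bash
python3 hd.py -35 -66
```

```text
head [631.8 147.6] score 18.5 in tool [-34.4 -66.2] head dock -100.8 -2.3 foot if held: dock -107.7 -0.3 tcp [704.4 130.4   8.8] F [3.1 0.  0.9] grip 0.89 t 25.38
```

>>> {"op": "carry_out", "data": {
  "deltas": [
    {"linear": [-1.2, -0.7, 0], "roll": 0, "hand": 1},
    {"linear": [-1.3, -0.77, 0], "roll": 0, "hand": 1},
    {"linear": [-1.3, -0.77, 0], "roll": 0, "hand": 1},
    {"linear": [-1.3, -0.77, 0], "roll": 0, "hand": 1},
    {"linear": [-1.3, -0.77, 0], "roll": 0, "hand": 1},
    {"linear": [-1.3, -0.77, 0], "roll": 0, "hand": 1},
    {"linear": [-1.3, -0.77, 0], "roll": 0, "hand": 1},
    {"linear": [-1.3, -0.77, 0], "roll": 0, "hand": 1},
    {"linear": [-1.3, -0.77, 0], "roll": 0, "hand": 1},
    {"linear": [-1.3, -0.77, 0], "roll": 0, "hand": 1},
    {"linear": [-1.3, -0.77, 0], "roll": 0, "hand": 1},
    {"linear": [-1.2, -0.7, 0], "roll": 0, "hand": 1}
  ]
}}

```text
time_s: 26.92
tcp_pos: [687.4, 124.7, 8.8]
tool_rot: [-0.0, 0.909, 0.416, -0.0]
contact_force: [3.6, 0.6, 0.4]
finger_gap: 1.002
grip_force: 0.9
```

```bash
python3 hd.py -34.5 -66
```

```text
head [615.1 141.4] score 18.5 in tool [-34.6 -65.6] head dock -82.9 -1.9 foot if held: dock -89.7 -0.5 tcp [687.4 124.7   8.8] F [3.6 0.6 0.4] grip 0.89 t 26.93
```

>>> {"op": "carry_out", "data": {
  "deltas": [
    {"linear": [-1.2, -0.7, 0], "roll": 0, "hand": 1},
    {"linear": [-1.4, -0.82, 0], "roll": 0, "hand": 1},
    {"linear": [-1.4, -0.82, 0], "roll": 0, "hand": 1},
    {"linear": [-1.4, -0.82, 0], "roll": 0, "hand": 1},
    {"linear": [-1.4, -0.82, 0], "roll": 0, "hand": 1},
    {"linear": [-1.4, -0.82, 0], "roll": 0, "hand": 1},
    {"linear": [-1.4, -0.82, 0], "roll": 0, "hand": 1},
    {"linear": [-1.4, -0.82, 0], "roll": 0, "hand": 1},
    {"linear": [-1.4, -0.82, 0], "roll": 0, "hand": 1},
    {"linear": [-1.4, -0.82, 0], "roll": 0, "hand": 1},
    {"linear": [-1.4, -0.82, 0], "roll": 0, "hand": 1},
    {"linear": [-1.4, -0.82, 0], "roll": 0, "hand": 1},
    {"linear": [-1.4, -0.82, 0], "roll": 0, "hand": 1},
    {"linear": [-1.4, -0.82, 0], "roll": 0, "hand": 1},
    {"linear": [-1.4, -0.82, 0], "roll": 0, "hand": 1},
    {"linear": [-1.2, -0.7, 0], "roll": 0, "hand": 1}
  ]
}}

```text
time_s: 28.98
tcp_pos: [663.3, 116.5, 8.8]
tool_rot: [0.0, 0.909, 0.416, -0.0]
contact_force: [3.4, 0.5, 0.6]
finger_gap: 0.998
grip_force: 0.9
```

```bash
python3 hd.py -34.5 -66
```

```text
head [591.  133.4] score 16.5 in tool [-34.4 -65.8] head dock -57.6 -2.3 foot if held: dock -64.2 -0.7 tcp [663.3 116.5   8.8] F [3.4 0.5 0.6] grip 0.86 t 28.98
```

>>> {"op": "carry_out", "data": {
  "deltas": [
    {"linear": [-1.2, -0.7, 0], "roll": 0, "hand": 1},
    {"linear": [-1.4, -0.82, 0], "roll": 0, "hand": 1},
    {"linear": [-1.4, -0.82, 0], "roll": 0, "hand": 1},
    {"linear": [-1.4, -0.82, 0], "roll": 0, "hand": 1},
    {"linear": [-1.4, -0.82, 0], "roll": 0, "hand": 1},
    {"linear": [-1.4, -0.82, 0], "roll": 0, "hand": 1},
    {"linear": [-1.4, -0.82, 0], "roll": 0, "hand": 1},
    {"linear": [-1.4, -0.82, 0], "roll": 0, "hand": 1},
    {"linear": [-1.4, -0.82, 0], "roll": 0, "hand": 1},
    {"linear": [-1.4, -0.82, 0], "roll": 0, "hand": 1},
    {"linear": [-1.4, -0.82, 0], "roll": 0, "hand": 1},
    {"linear": [-1.4, -0.82, 0], "roll": 0, "hand": 1},
    {"linear": [-1.4, -0.82, 0], "roll": 0, "hand": 1},
    {"linear": [-1.4, -0.82, 0], "roll": 0, "hand": 1},
    {"linear": [-1.4, -0.82, 0], "roll": 0, "hand": 1},
    {"linear": [-1.4, -0.82, 0], "roll": 0, "hand": 1},
    {"linear": [-1.4, -0.82, 0], "roll": 0, "hand": 1},
    {"linear": [-1.4, -0.82, 0], "roll": 0, "hand": 1},
    {"linear": [-1.4, -0.82, 0], "roll": 0, "hand": 1},
    {"linear": [-1.2, -0.7, 0], "roll": 0, "hand": 1}
  ]
}}

```text
time_s: 31.52
tcp_pos: [633.0, 106.1, 8.8]
tool_rot: [0.0, 0.909, 0.416, -0.0]
contact_force: [2.1, 0.9, 0.1]
finger_gap: 0.999
grip_force: 0.8
```

```bash
python3 hd.py -34.5 -66
```

```text
head [560.5 123.1] score 15.8 in tool [-34.5 -66. ] head dock -25.4 -2.6 foot if held: dock -32.3 -0.8 tcp [633.  106.1   8.8] F [2.1 0.9 0.1] grip 0.85 t 31.52
```

>>> {"op": "carry_out", "data": {
  "deltas": [
    {"linear": [-1, -0.6, 0], "roll": 0, "hand": 1},
    {"linear": [-1, -0.6, 0], "roll": 0, "hand": 1},
    {"linear": [-1, -0.6, 0], "roll": 0, "hand": 1},
    {"linear": [-1, -0.6, 0], "roll": 0, "hand": 1},
    {"linear": [-1, -0.6, 0], "roll": 0, "hand": 1},
    {"linear": [-1, -0.6, 0], "roll": 0, "hand": 1},
    {"linear": [-1, -0.6, 0], "roll": 0, "hand": 1},
    {"linear": [-1, -0.6, 0], "roll": 0, "hand": 1},
    {"linear": [-1, -0.6, 0], "roll": 0, "hand": 1},
    {"linear": [-1, -0.6, 0], "roll": 0, "hand": 1},
    {"linear": [-1, -0.6, 0], "roll": 0, "hand": 1},
    {"linear": [-1, -0.6, 0], "roll": 0, "hand": 1},
    {"linear": [-1, -0.6, 0], "roll": 0, "hand": 1},
    {"linear": [-1, -0.6, 0], "roll": 0, "hand": 1},
    {"linear": [-1, -0.6, 0], "roll": 0, "hand": 1},
    {"linear": [-1, -0.6, 0], "roll": 0, "hand": 1},
    {"linear": [-1, -0.6, 0], "roll": 0, "hand": 1},
    {"linear": [-1, -0.6, 0], "roll": 0, "hand": 1},
    {"linear": [-1, -0.6, 0], "roll": 0, "hand": 1}
  ]
}}

```text
time_s: 33.95
tcp_pos: [612.0, 99.2, 8.8]
tool_rot: [-0.0, 0.909, 0.416, -0.0]
contact_force: [2.1, 0.5, 0.9]
finger_gap: 1.002
grip_force: 0.9
```

```bash
python3 hd.py -34.5 -66
```

```text
head [538.7 115.9] score 15.9 in tool [-35.2 -66.4] head dock -2.4 -3.0 foot if held: dock -10.1 -1.2 tcp [612.   99.2   8.8] F [2.1 0.5 0.9] grip 0.86 t 33.95
```

>>> {"op": "carry_out", "data": {
  "deltas": [
    {"linear": [-0.7, -0.42, 0], "roll": 0, "hand": 1},
    {"linear": [-0.7, -0.42, 0], "roll": 0, "hand": 1},
    {"linear": [-0.7, -0.42, 0], "roll": 0, "hand": 1},
    {"linear": [-0.7, -0.42, 0], "roll": 0, "hand": 1},
    {"linear": [-0.7, -0.42, 0], "roll": 0, "hand": 1},
    {"linear": [-0.7, -0.42, 0], "roll": 0, "hand": 1},
    {"linear": [-0.7, -0.42, 0], "roll": 0, "hand": 1}
  ]
}}

```text
time_s: 34.88
tcp_pos: [606.6, 97.4, 8.8]
tool_rot: [0.0, 0.909, 0.416, -0.0]
contact_force: [2.0, -0.3, 0.7]
finger_gap: 1.002
grip_force: 0.9
```

```bash
python3 hd.py -34.5 -66
```

```text
head [533.6 113.7] score 15.3 in tool [-35.3 -65.9] head dock 3.1 -2.6 foot if held: dock -4.5 -1.3 tcp [606.6  97.4   8.8] F [ 2.  -0.3  0.7] grip 0.87 t 34.88
```

Steady. I now use very small steps and watch for the force rise at the back stop.

>>> {"op": "carry_out", "data": {
  "deltas": [
    {"linear": [-0.5, -0.3, 0], "roll": 0, "hand": 1},
    {"linear": [-0.5, -0.3, 0], "roll": 0, "hand": 1},
    {"linear": [-0.5, -0.3, 0], "roll": 0, "hand": 1},
    {"linear": [-0.5, -0.3, 0], "roll": 0, "hand": 1}
  ]
}}

```text
time_s: 35.42
tcp_pos: [604.3, 96.7, 8.8]
tool_rot: [-0.0, 0.909, 0.416, -0.0]
contact_force: [1.9, 1.8, 0.7]
finger_gap: 0.995
grip_force: 0.9
```

>>> {"op": "carry_out", "data": {
  "deltas": [
    {"linear": [-0.5, -0.3, 0], "roll": 0, "hand": 1},
    {"linear": [-0.5, -0.3, 0], "roll": 0, "hand": 1}
  ]
}}

```text
time_s: 35.67
tcp_pos: [603.3, 96.3, 8.8]
tool_rot: [0.0, 0.909, 0.416, -0.0]
contact_force: [2.2, 0.2, 0.5]
finger_gap: 0.998
grip_force: 0.9
```

```bash
python3 hd.py -34.5 -66
```

```text
head [530.3 112.8] score 13.9 in tool [-35.2 -66. ] head dock 6.5 -2.8 foot if held: dock -1.0 -1.4 tcp [603.3  96.3   8.8] F [2.2 0.2 0.5] grip 0.87 t 35.67
```

>>> {"op": "carry_out", "data": {
  "deltas": [
    {"linear": [-0.5, -0.3, 0], "roll": 0, "hand": 1},
    {"linear": [-0.5, -0.3, 0], "roll": 0, "hand": 1}
  ]
}}

```text
time_s: 35.98
tcp_pos: [602.2, 95.9, 8.8]
tool_rot: [0.0, 0.909, 0.416, -0.0]
contact_force: [2.5, 1.7, 1.3]
finger_gap: 1.0
grip_force: 0.9
```

>>> {"op": "carry_out", "data": {
  "deltas": [
    {"linear": [-0.5, -0.3, 0], "roll": 0, "hand": 1},
    {"linear": [-0.5, -0.3, 0], "roll": 0, "hand": 1}
  ]
}}

```text
time_s: 36.22
tcp_pos: [601.1, 95.6, 8.8]
tool_rot: [0.0, 0.909, 0.416, 0.0]
contact_force: [3.3, 1.3, -0.5]
finger_gap: 1.003
grip_force: 1.3
```

```bash
python3 hd.py -34.5 -66
```

```text
head [528.4 112.3] score 15.5 in tool [-34.9 -66. ] head dock 8.5 -3.0 foot if held: dock 1.3 -1.4 tcp [601.1  95.6   8.8] F [ 3.3  1.3 -0.5] grip 1.31 t 36.23
```

>>> {"op": "carry_out", "data": {
  "deltas": [
    {"linear": [-0.5, -0.3, 0], "roll": 0, "hand": 1}
  ]
}}

```text
time_s: 36.4
tcp_pos: [600.9, 95.6, 8.9]
tool_rot: [0.0, 0.909, 0.416, 0.0]
contact_force: [6.1, 2.8, 0.2]
finger_gap: 1.003
grip_force: 2.2
```

>>> {"op": "carry_out", "data": {
  "deltas": [
    {"linear": [-0.5, -0.3, 0], "roll": 0, "hand": 1}
  ]
}}

```text
time_s: 36.52
tcp_pos: [600.8, 95.6, 9.1]
tool_rot: [0.0, 0.909, 0.416, 0.001]
contact_force: [7.9, 2.5, -0.3]
finger_gap: 0.999
grip_force: 3.1
```

The force rose to 8 N, so the foot is against the stop. I retreat gently.

>>> {"op": "carry_out", "data": {
  "deltas": [
    {"linear": [0.5, 0.3, 0], "roll": 0, "hand": 1},
    {"linear": [0.6, 0.35, 0], "roll": 0, "hand": 1},
    {"linear": [0.9, 0.5, 0], "roll": 0, "hand": 1},
    {"linear": [0.9, 0.5, 0], "roll": 0, "hand": 1},
    {"linear": [0.9, 0.5, 0], "roll": 0, "hand": 1},
    {"linear": [0.9, 0.5, 0], "roll": 0, "hand": 1},
    {"linear": [0.9, 0.5, 0], "roll": 0, "hand": 1},
    {"linear": [1.5, 0.9, 0], "roll": 0, "hand": 1},
    {"linear": [2, 1.2, 0], "roll": 0, "hand": 1},
    {"linear": [4, 2.4, 0], "roll": 0, "hand": 1},
    {"linear": [8, 4.8, 0], "roll": 0, "hand": 1},
    {"linear": [14, 8, 0], "roll": 0, "hand": 1},
    {"linear": [16, 9, 0], "roll": 0, "hand": 1},
    {"linear": [0, 0, -20], "roll": 0, "hand": 0},
    {"linear": [0, 0, -45], "roll": 0, "hand": -1},
    {"linear": [0, 0, -55], "roll": 0, "hand": -1},
    {"linear": [0, 0, -55], "roll": 0, "hand": -1},
    {"linear": [0, 0, -55], "roll": 0, "hand": -1},
    {"linear": [0, 0, -20], "roll": 0, "hand": -1}
  ]
}}

```text
time_s: 38.9
tcp_pos: [656.3, 114.2, 263.4]
tool_rot: [0.0, 0.909, 0.416, 0.002]
contact_force: [-0.2, 0.4, -0.7]
finger_gap: -0.003
grip_force: 0.0
```

```bash
python3 seg.py 537 112; python3 -c "
from h import *
go([502,227,262])"
```

```text
scene head [536.2 113.5] 46.0 foot [535.6 113.5] 22.3
tcp [656.3 114.4 262.3] yaw_y -40.81 F [-0.3 -0.8 -0. ] t 39.0 gap -0.0
delta tool [ -15.6 -190.4   -0.2] roll NoneTraceback (most recent call last):
  File "seg.py", line 41, in <module>
    a,b=track(n,g); b=((b[0]-FB[n]).round(1),b[1]); Fo=b[0] if n=="scene" else Fo; print(n,"head",*a,"foot",*b); A.append((a[0],a[1]))
        ~~~~~^^^^^
  File "seg.py", line 28, in track
    return fit(edge(n,im,g,213,"lens"),g,R0[n]),fit(edge(n,im,g,0,"foot"),g,22.,cs)
                                                ~~~^^^^^^^^^^^^^^^^^^^^^^^^^^^^^^^^
  File "seg.py", line 19, in fit
    d=P-(c0+[dx,dy]); rr=np.hypot(*d.T)
      ~^^~~~~~~~~~~~
ValueError: operands could not be broadcast together with shapes (0,) (2,)
```

>>> {"op": "carry_out", "data": {
  "deltas": [
    {"linear": [-3.1, -38, 0], "roll": 0, "hand": -1},
    {"linear": [-3.1, -38, 0], "roll": 0, "hand": -1},
    {"linear": [-3.1, -38, 0], "roll": 0, "hand": -1},
    {"linear": [-3.1, -38, 0], "roll": 0, "hand": -1},
    {"linear": [-3.1, -38, 0], "roll": 0, "hand": -1},
    {"linear": [0, 0, 0], "roll": 0, "hand": -1},
    {"linear": [0, 0, 40], "roll": 0, "hand": -1},
    {"linear": [0, 0, 50], "roll": 0, "hand": -1},
    {"linear": [0, 0, 40], "roll": 0, "hand": -1},
    {"linear": [0, 0, 25], "roll": 0, "hand": -1},
    {"linear": [0, 0, 10], "roll": 0, "hand": -1},
    {"linear": [0, 0, 0], "roll": 0, "hand": -1}
  ]
}}

```text
time_s: 40.5
tcp_pos: [501.8, 226.5, 93.8]
tool_rot: [0.0, 0.909, 0.416, -0.0]
contact_force: [-0.2, -0.9, 0.6]
finger_gap: -0.005
grip_force: 0.0
```

Run:
```python
from h import *
go([502,227,92])
a=viewer.get_image("scene")[:,:,::-1]
cv2.imwrite("pics/c7.png",cv2.resize(a[80:280,150:400],(750,600),interpolation=cv2.INTER_CUBIC))
```

```text
tcp [501.8 226.5  93.8] yaw_y -40.83 F [-0.2 -0.9  0.6] t 40.5 gap -0.0
delta tool [ 0.5 -0.2  1.8] roll None
```

View pics/c7.png

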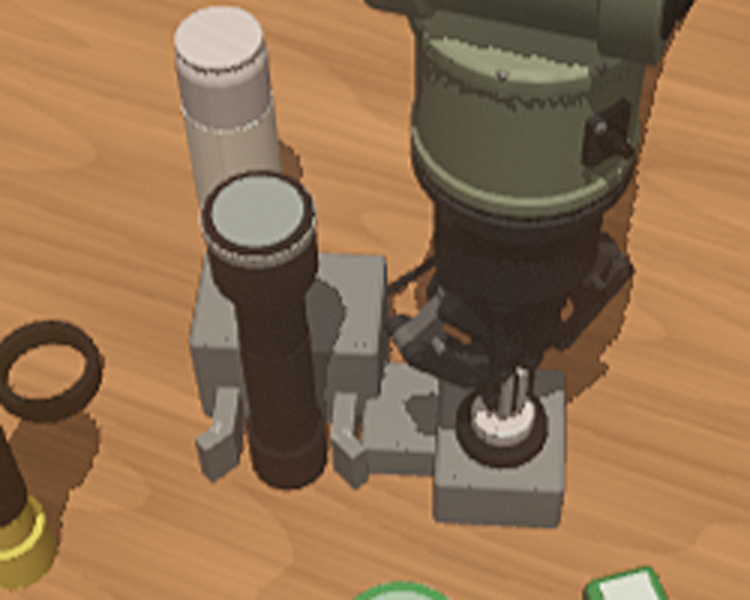

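The torch stands upright in the bay at (290,455). The front of its foot is level with the flare ends, as it should be when home. The fingertips are centred over the button at (503,420). I press now.

>>> {"op": "carry_out", "data": {
  "deltas": [
    {"linear": [0, 0, 3], "roll": 0, "hand": -1},
    {"linear": [0, 0, 3], "roll": 0, "hand": -1},
    {"linear": [0, 0, 2], "roll": 0, "hand": -1},
    {"linear": [0, 0, 2], "roll": 0, "hand": -1}
  ]
}}

```text
time_s: 41.05
tcp_pos: [501.7, 227.2, 83.8]
tool_rot: [-0.0, 0.909, 0.416, 0.0]
contact_force: [-1.6, 0.3, 3.1]
finger_gap: -0.002
grip_force: 1.1
```

>>> {"op": "carry_out", "data": {
  "deltas": [
    {"linear": [0, 0, 1], "roll": 0, "hand": -1},
    {"linear": [0, 0, 1], "roll": 0, "hand": -1}
  ]
}}

```text
time_s: 41.3
tcp_pos: [501.7, 227.2, 81.8]
tool_rot: [-0.0, 0.909, 0.416, 0.0]
contact_force: [-0.8, 0.6, 2.8]
finger_gap: -0.003
grip_force: 1.5
```

>>> {"op": "carry_out", "data": {
  "deltas": [
    {"linear": [0, 0, 1], "roll": 0, "hand": -1},
    {"linear": [0, 0, 1], "roll": 0, "hand": -1}
  ]
}}

```text
time_s: 41.55
tcp_pos: [501.8, 227.1, 79.9]
tool_rot: [-0.0, 0.909, 0.416, 0.0]
contact_force: [-2.4, 1.1, 15.1]
finger_gap: 0.003
grip_force: 7.5
```

>>> {"op": "carry_out", "data": {
  "deltas": [
    {"linear": [0, 0, 0.7], "roll": 0, "hand": -1},
    {"linear": [0, 0, 0.5], "roll": 0, "hand": -1}
  ]
}}

```text
time_s: 41.8
tcp_pos: [501.9, 227.2, 79.5]
tool_rot: [-0.0, 0.909, 0.416, 0.0]
contact_force: [-7.9, -1.3, 32.1]
finger_gap: -0.001
grip_force: 15.9
```

Bottomed out. I release, rise and check.

>>> {"op": "carry_out", "data": {
  "deltas": [
    {"linear": [0, 0, -2], "roll": 0, "hand": -1},
    {"linear": [0, 0, -3], "roll": 0, "hand": -1},
    {"linear": [0, 0, -8], "roll": 0, "hand": -1},
    {"linear": [0, 0, -25], "roll": 0, "hand": -1},
    {"linear": [0, 0, -40], "roll": 0, "hand": -1},
    {"linear": [0, 0, -40], "roll": 0, "hand": -1},
    {"linear": [0, 0, 0], "roll": 0, "hand": -1},
    {"linear": [0, 0, 0], "roll": 0, "hand": -1}
  ]
}}

```text
time_s: 42.8
tcp_pos: [501.3, 227.0, 196.4]
tool_rot: [-0.0, 0.909, 0.416, -0.0]
contact_force: [-0.7, 0.4, -0.5]
finger_gap: 0.0
grip_force: 0.0
```

```bash
python3 seg.py 536.5 113 2>&1 | head -1; python3 -c "
from h import *
go([502,227,200])
print(manip.hand_in())"
```

```text
scene head [536.2 113.5] 69.6 foot [535.3 114.3] 21.1
tcp [501.2 226.8 195.8] yaw_y -40.79 F [-0.5 -0.2 -0.8] t 42.9 gap 0.0
delta tool [ 0.6  0.5 -4.2] roll None
the job is handed in; nothing more can be done
None
```

The torch is standing upright against the dock's back stop, the start button was pressed right down and released, the ring, spray can and pack were never approached, and the job is handed in at about 43 s; the hand-in gave no verdict.

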